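Stack, load and cover a module tray

TASK

Take the blue tray from the sloped stand and stack it on the full black tray, so that all four corner pins drop home into the sockets. Then lay the two plug-in modules from the bench in it, flat on its floor and right way up, one in each bay, and close the stack with the white cover, pins fully home. Set things down rather than dropping them, and leave the other things on the bench where they are.

Things in the scene. Friction and masses are not known exactly. Their poses are not given: they have to be found in the camera images.
- base_rim (a point): Black tray, full, fixed in an aluminium dock plate. The point: centre of its rim, 54 mm above the bench. x along its 140 mm side, y along its 200 mm side, z up. A 16 mm square socket, 14 mm deep, opens in each rim corner at x = +-58, y = +-88 mm. A tray stacked on it rests with its underside on this rim; a half turn fits as well.
- stand_board (a point): Fixed aluminium stand whose board (165 x 250 mm) slopes 24 degrees from level, its low edge with a blue stop lip (30 mm tall) to the robot, its high edge away. The point is the middle of the board's upper face, 85 mm above the bench; its own x points to the high side (level), z straight up.
- tray_mid (a point): Blue tray, 140 (x) x 200 (y) x 46 mm (z), about 0.34 kg. The point: its centre, underside 23 mm below, rim 23 mm above. Starts on the stand, tilted 24 degrees with it, on its pins. Round-nosed pins, 14 mm thick, 12 mm long, hang from the underside at x = +-58, y = +-88 mm; 16 mm sockets above them in the rim (corner blocks 24 x 24 mm). Walls 4 mm. Sits with 1 mm of play.
- tray_web (a point): Top middle of the blue tray's white centre web, by which it is gripped at its balance point: 12 mm thick (in y), runs the tray's length in x, 40 mm tall from the tray's floor, top 20 mm above the tray's centre. Same axes as the tray.
- bay_left (a point): Middle of the floor of the blue tray's +y bay (132 mm in x, 90 mm in y), 20 mm below the tray's centre and 51 mm to the side. Same axes as the tray.
- bay_right (a point): The same for the -y bay.
- cover_mid (a point): White cover: plate 140 (x) x 200 (y) x 4 mm with an orange grip bar on its middle, 12 mm thick (in y), 80 mm long (in x); 0.26 kg. The point: its centre, plate underside 21 mm below, bar top 21 mm above. Pins below the plate as on the tray; stands level on them on the bench. Seated, its plate lies on the tray's rim; a half turn fits as well.
- input_mid (a point): Input module, a plug-in box 110 (x) x 36 (y) x 32 mm (z), bright aluminium with a white-and-blue label on top and a blue panel at its -x end, about 0.24 kg. The point is its centre, 16 mm above its underside. It lies on the bench label up, z up.
- power_mid (a point): Power module, a plug-in box 110 (x) x 36 (y) x 32 mm (z), dark with a row of thin light fins across its top and a bright panel at its -x end, about 0.30 kg. The point is its centre, 16 mm above its underside. It lies on the bench fins up, z up.
- meter: Bystander: yellow multimeter, 150 x 78 x 40 mm, origin under its centre.
- filler: Bystander: bare aluminium filler panel, 128 x 40 x 15 mm, origin under its centre. Not a module.
- driver: Bystander: orange screwdriver, 170 mm.
- tape: Bystander: roll of yellow tape, 76 mm across, 19 mm high, lying flat.
- cleaner: Bystander: white bottle, 60 mm across, 150 mm tall, origin under its centre.
- esd_brush: Bystander: black brush, 160 mm.
Not all that is in view belongs to the job. What is shaped like the part that bears power_mid but green or yellow is not meant.

How it is judged:
By the outcome, as a careful person would: the job done as asked, in the order asked, and still so for the second after the job is handed in, with the robot touching nothing.
It also fails if it takes over 72 s, if anything falls off the work surface, if the arm or the gripper's body presses on something with over 40 N, if the wrist force passes 120 N, or if a joint passes its speed limit or range.

ROBOT

A 6-joint arm with a two-finger parallel gripper is mounted at the origin on the work surface. World frame = base frame: x ahead of the robot, y to its left, z up, the work surface at z = 0. Lengths are in m, angles in degrees, forces in N, time in s.
With the tool pointing down it reaches from about 0.35 to 0.875 m from the base axis. Payload 4.2 kg.
Tool frame: the origin (TCP) lies at the very end of the fingers, on their centre line; the grasp point (between the pads) lies behind it (r.grip_point_offset is the z of the grasp point in the tool frame, in m); z points along the fingers, y is the direction in which the jaws open and shut (so a half turn about z gives the same grasp; the last joint's range is limited). The gripper opens to 87 mm and grips with 3 to 60 N. Pads are 19 mm wide; open, the fingers measure 117 mm over their backs; the gripper's body (75 mm by 190 mm) begins 51 mm behind the grasp point.
Start: joints at [-54.569, 22.042, 0.453, 0, -68.411, -14.817], TCP at [0.22, -0.585, 0.223] pointing down, gripper open.
Joint ranges: [-179.83, 179.83], [-69.29, 118.12], [-61.27, 80.66], [-181.25, 117.63], [-171.15, -9.14], [-177.46, 177.46]. Speed limits (degrees/s): [159.86, 159.86, 180, 180, 180, 180].

INTERFACE

Orientations are given as a 3x3 rotation matrix whose columns are the frame's x, y, z axes.
In Python, from station import r, capture, workorder gives the robot as it stands. The module is installed in compiled form; this text tells all that it offers.
- The arm moves only by the shell command python3 -m crank 'ROWS'. ROWS is JSON, a list of rows, each an object with "delta_rot": the turn, a rotation vector about the tool's x, y, z in rad, a list of three; "linear": the shift along the tool's x, y, z in m, a list of three; "gripper": the opening in per cent of the stroke, from 0 (shut) to 100 (fully open). A call has 1 to 10 rows; each row shifts and turns the commanded pose from where the row before left it, along the tool's axes as they then stand; what a row does not reach is not made up. A row lasts 1/8 s, in which the tool goes at most 62.5 mm and 10.7 degrees, less where a joint would pass 70% of its speed; a pose out of reach is approached as far as the arm can. A call is refused whole if a number of a shift passes 0.0625 or a number of a turn 0.188, either way. A call with a gripper value outside its range is refused whole. The fingers move at their own pace and stop on an object; the grip force is fixed at half the most. Time passes only in rows, so rows that do not move let the fingers close. It gives the time, the measured TCP pose, the force and the opening at its end, in the units of the state.
- r.sense(): the state, without advancing time (a new reading comes with each control period).
- capture(name): name is "side" or "top" or "wrist"; returns a dict with "img" (400x640x3 uint8, blue, green, red), "fx", "fy", "cx", "cy" (pixels), "dist_coeffs" ([k1, k2, p1, p2, k3] as OpenCV has them; the pictures are not rectified), "world_from_camera" (4x4, takes a point from camera to world coordinates). Camera axes: x right, y down, z forward; pixel columns grow to the right and rows downward; lengths in m; the calibration is good to about 2 mm. A picture is of the moment at which its call begins. There is no depth.
- workorder.finish_job(): hands the job in, once; it reports no verdict.
The state is a dict: "time_s": time; "joints": joint angles; "joint_velocities": joint speeds; "effort": joint torques, N m; "tcp_pos": TCP position; "ee_rot": TCP orientation; "wrist_force": force on the tool from outside, world axes, zero at the start; "moment": the same for the moment, N m; "gripper_width": opening from 0.0 (shut) to 1.0 (fully open).
Only numpy, scipy, OpenCV 4.12 (cv2) and the standard library are available. Lean on these libraries where they do the work, as an engineer would, in place of code of your own. Each camera call takes 0.05 s, during which the arm holds its last target.

## Working session

There is one attempt and no reset: what is moved stays moved. The work goes in short steps, Python scripts to look and compute and a shell command to move; the robot and the scene stay as the last step left them, time stands still between calls to the robot, and variables do not carry over. Pictures are saved under pics/ and viewed, and the job is handed in when it is done.

```bash
mkdir -p pics; cat > h.py <<'E'
import numpy as np, cv2
from station import r, capture, workorder
def snap(n,f):
    c=capture(n); cv2.imwrite('pics/'+f+'.png',c['img']); np.savez('pics/'+f+'.npz',**{k:np.array(v) for k,v in c.items()}); return c
def load(f): return dict(np.load('pics/'+f+'.npz'))
def K(c): return np.array([[c['fx'],0,c['cx']],[0,c['fy'],c['cy']],[0,0,1]],float)
def ray(c,uv,z):
    p=cv2.undistortPoints(np.array([[uv]],float),K(c),np.array(c['dist_coeffs'],float))[0,0]
    T=np.array(c['world_from_camera']); d=T[:3,:3]@np.array([p[0],p[1],1]); o=T[:3,3]
    return o+d*(z-o[2])/d[2]
def proj(c,P):
    T=np.linalg.inv(np.array(c['world_from_camera'])); 
    return cv2.projectPoints(np.array(P,float).reshape(-1,3),cv2.Rodrigues(T[:3,:3])[0],T[:3,3],K(c),np.array(c['dist_coeffs'],float))[0][:,0]
def crop(f,x0,y0,x1,y1,o,s=4):
    im=cv2.imread('pics/'+f+'.png')[y0:y1,x0:x1]; cv2.imwrite('pics/'+o+'.png',cv2.resize(im,None,fx=s,fy=s,interpolation=cv2.INTER_CUBIC))
E
python3 - <<'E'
from h import *
np.set_printoptions(precision=4,suppress=True)
for n in ['side','top','wrist']:
    c=snap(n,n+'0'); print(n,c['world_from_camera'],c['fx'])
s=r.sense();print(s, r.grip_point_offset)
E
```

```text
side [[-0.8009 -0.4402  0.406  -0.1343]
 [-0.5986  0.6071 -0.5226  0.9239]
 [-0.0164 -0.6616 -0.7497  1.4997]
 [ 0.      0.      0.      1.    ]] 450.0316533042979
top [[-0.0616 -0.9724  0.2251  0.2869]
 [-0.9981  0.0595 -0.0164 -0.0118]
 [ 0.0025 -0.2257 -0.9742  1.5069]
 [ 0.      0.      0.      1.    ]] 432.6232844521011
wrist [[-0.3526  0.9054  0.2367  0.1555]
 [ 0.9358  0.3405  0.0916 -0.6093]
 [ 0.0024  0.2538 -0.9673  0.384 ]
 [ 0.      0.      0.      1.    ]] 317.9081764796121
{'time_s': 0.15, 'joints': array([-54.5661,  22.0778,   0.3953,  -0.0175, -68.41  , -14.815 ]), 'joint_velocities': array([-0.0199, -0.1493,  0.232 ,  0.0662,  0.0145,  0.1132]), 'effort': array([ -0.0001, -39.1052,  18.7587,   4.2223,   0.0124,  -0.0001]), 'tcp_pos': array([ 0.2199, -0.5845,  0.2217]), 'ee_rot': array([[-0.936 , -0.352 , -0.0007],
       [-0.352 ,  0.936 ,  0.0015],
       [ 0.0001,  0.0016, -1.    ]]), 'wrist_force': array([-0.6814,  0.2226, -1.5315]), 'moment': array([ 0.0201, -0.0143,  0.0072]), 'gripper_width': 1.002055538939697} -0.0187
```

View pics/top0.png

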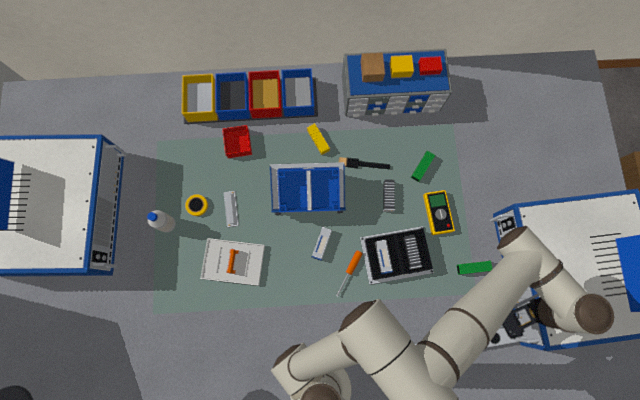

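View pics/side0.png

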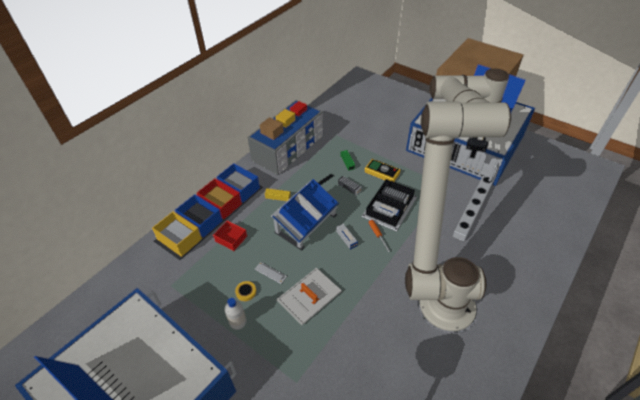

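View pics/wrist0.png

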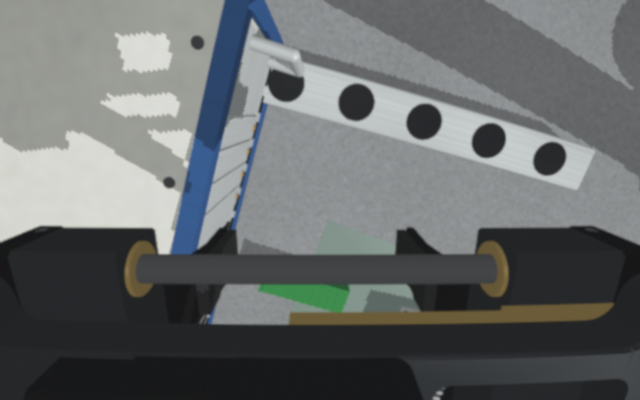

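```bash
python3 - <<'E'
from h import *
crop('top0',260,150,460,300,'t1',4)
crop('top0',190,180,350,300,'t2',5)
E
```

```text
(no output)
```

View pics/t1.png

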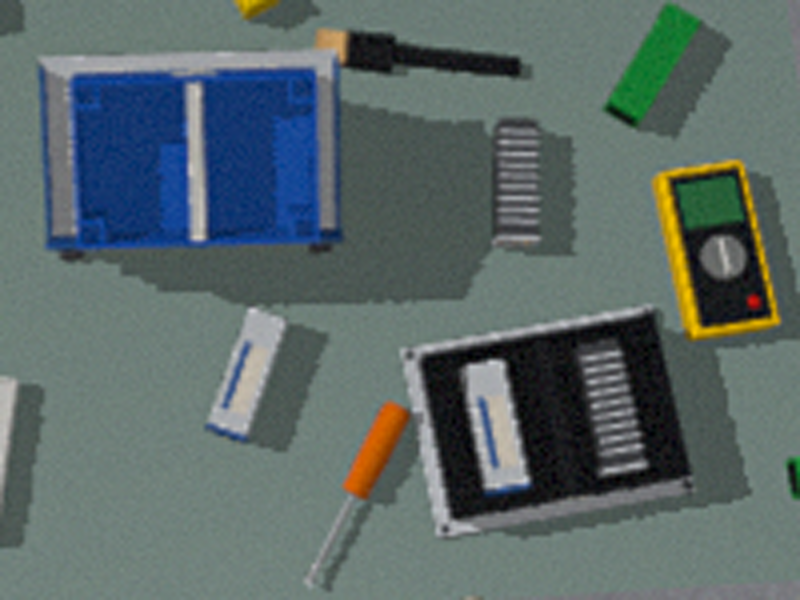

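View pics/t2.png

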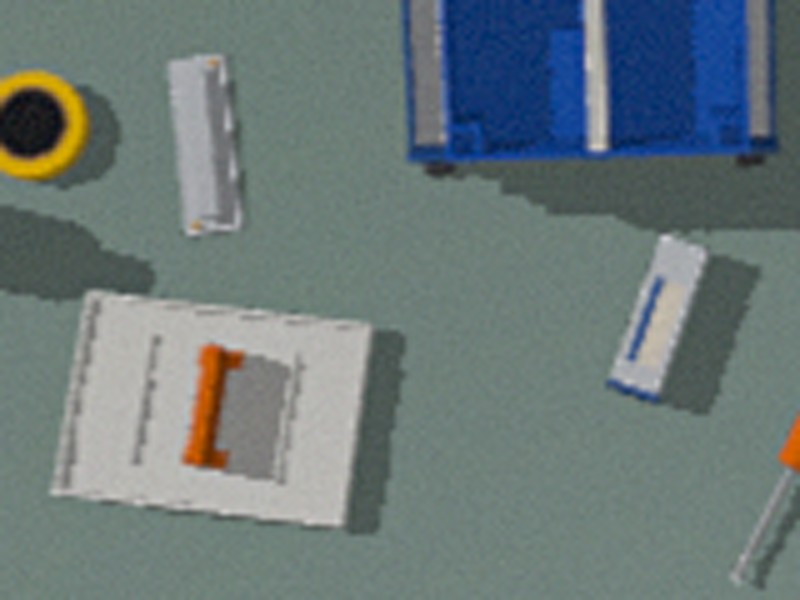

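```bash
python3 - <<'E'
from h import *
np.set_printoptions(precision=4,suppress=True)
c=load('top0')
f=lambda u,v,z:ray(c,(260+(u+.5)/4-.5,150+(v+.5)/4-.5),z)
print('base',[f(u,v,.054)for u,v in[(408,352),(655,312),(690,487),(445,530)]])
print('web top hi/lo',f(195,85,.085+.0),f(198,240,.085))
print('power',[f(u,v,.032)for u,v in[(498,122),(535,122),(540,242),(496,242)]])
print('input',[f(u,v,.032)for u,v in[(252,310),(285,322),(245,438),(208,428)]])
g=lambda u,v,z:ray(c,(190+(u+.5)/5-.5,180+(v+.5)/5-.5),z)
print('cover',[g(u,v,.016)for u,v in[(90,292),(370,325),(345,526),(52,493)]])
print('bar',g(212,350,.054),g(195,465,.054))
crop('top0',350,220,440,290,'t3',8)
crop('top0',262,155,352,220,'t4',8)
E
```

```text
base [array([ 0.479, -0.169,  0.054]), array([ 0.5002, -0.3815,  0.054 ]), array([ 0.3521, -0.3937,  0.054 ]), array([ 0.3298, -0.1873,  0.054 ])]
web top hi/lo [ 0.7152 -0.0028  0.085 ] [0.5799 0.0023 0.085 ]
power [array([ 0.6809, -0.2679,  0.032 ]), array([ 0.6789, -0.3006,  0.032 ]), array([ 0.5708, -0.2942,  0.032 ]), array([ 0.5732, -0.2559,  0.032 ])]
input [array([ 0.5265, -0.0402,  0.032 ]), array([ 0.5143, -0.0679,  0.032 ]), array([ 0.4174, -0.0274,  0.032 ]), array([0.4277, 0.0035, 0.032 ])]
cover [array([0.5154, 0.3598, 0.016 ]), array([0.4807, 0.1667, 0.016 ]), array([0.3454, 0.1881, 0.016 ]), array([0.3795, 0.3861, 0.016 ])]
bar [0.4654 0.2686 0.054 ] [0.3897 0.2812 0.054 ]
```

View pics/t3.png

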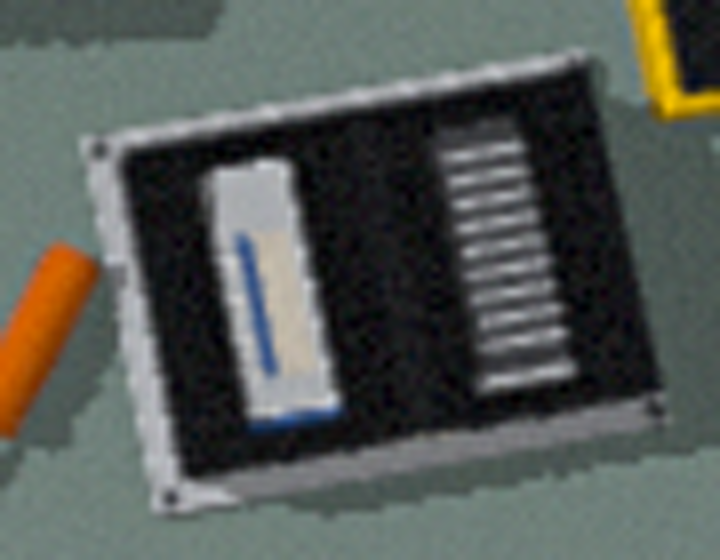

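View pics/t4.png

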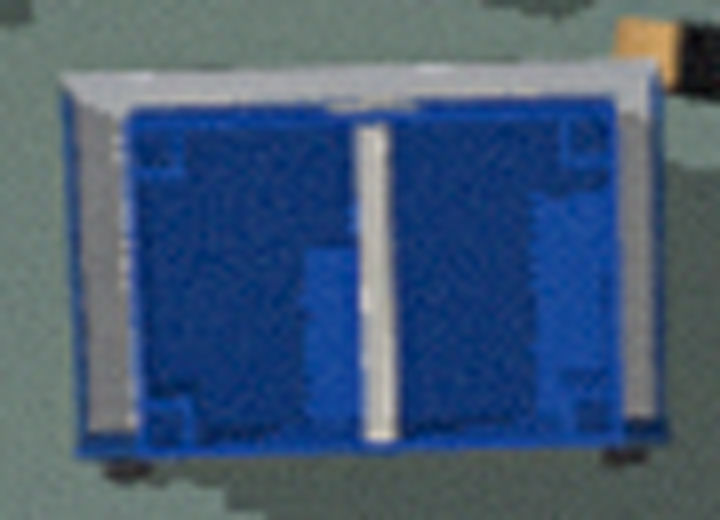

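```bash
cat >> h.py <<'E'
np.set_printoptions(precision=4,suppress=True)
def Rt(th,tilt=0):
    # tool orientation: yaw th (deg), tilt (deg): tool z leans to +x (local)
    from scipy.spatial.transform import Rotation as Ro
    B=np.array([[-1,0,0],[0,1,0],[0,0,-1.]])
    return Ro.from_euler('z',th,degrees=True).as_matrix()@Ro.from_euler('y',-tilt,degrees=True).as_matrix()@B
def to(pos,R,s=None):
    from scipy.spatial.transform import Rotation as Ro
    s=s or r.sense(); R0=s['ee_rot']
    d=R0.T@(np.array(pos)-s['tcp_pos']); w=Ro.from_matrix(R0.T@R).as_rotvec()
    print('t',round(s['time_s'],2),'tcp',s['tcp_pos'],'F',s['wrist_force'],'w',round(s['gripper_width'],3))
    print('lin(tool)',d,'rot',w,'rows>=',max(np.abs(d).max()/.06,np.linalg.norm(w)/.18))
def fit(c,M,uv,x0,level=True):
    """M model pts (object frame, z abs world), uv pixels -> x,y,yaw(rad)"""
    from scipy.optimize import least_squares
    M=np.array(M,float);uv=np.array(uv,float)
    def f(p):
        C,S=np.cos(p[2]),np.sin(p[2]); W=np.c_[p[0]+C*M[:,0]-S*M[:,1],p[1]+S*M[:,0]+C*M[:,1],M[:,2]]
        return (proj(c,W)-uv).ravel()
    o=least_squares(f,x0,loss='soft_l1'); return o.x,o.fun.reshape(-1,2)
E
python3 - <<'E'
from h import *
c=load('top0')
P=lambda L,x0,y0,s:[(x0+(u+.5)/s-.5,y0+(v+.5)/s-.5) for u,v in L]
uv=P([(125,152),(590,65),(660,395),(185,475)],350,220,8)
print(fit(c,[(.07,.1,.054),(.07,-.1,.054),(-.07,-.1,.054),(-.07,.1,.054)],uv,[.4,-.27,.18]))
print(Rt(10.6,24))
to((0.50,-.27,.3),Rt(10.6))
E
```

```text
(array([ 0.4189, -0.2877,  0.1058]), array([[-0.0561, -0.8271],
       [-0.4299,  0.2918],
       [ 0.0166,  0.0748],
       [ 0.4663,  0.2928]]))
[[-0.898  -0.184   0.3998]
 [-0.168   0.9829  0.0748]
 [-0.4067  0.     -0.9135]]
t 0.15 tcp [ 0.2199 -0.5845  0.2217] F [-0.6814  0.2226 -1.5315] w 1.002
lin(tool) [-0.3729  0.1959 -0.078 ] rot [ 0.0016 -0.0003  0.1748] rows>= 6.2146408696203626
```

```bash
python3 -m crank '[{"delta_rot":[0,0,0],"linear":[-0.06,0.031,-0.013],"gripper":100},{"delta_rot":[0,0,0],"linear":[-0.06,0.031,-0.013],"gripper":100},{"delta_rot":[0,0,0],"linear":[-0.06,0.031,-0.013],"gripper":100},{"delta_rot":[0,0,0],"linear":[-0.06,0.031,-0.013],"gripper":100},{"delta_rot":[0,0,0],"linear":[-0.06,0.031,-0.013],"gripper":100},{"delta_rot":[0,0,0.13],"linear":[-0.06,0.031,-0.013],"gripper":100},{"delta_rot":[0,0,0.125],"linear":[0,0,0],"gripper":100},{"delta_rot":[0,0,0],"linear":[0,0,0],"gripper":100}]'
python3 - <<'E'
from h import *
s=r.sense();print(s['joints'],s['ee_rot'],s['joint_velocities'])
c=snap('wrist','w1')
E
```

```text
time_s: 1.15
tcp_pos: [0.467, -0.3108, 0.2931]
ee_rot: [[-0.994, -0.107, -0.001], [-0.107, 0.994, 0.0], [0.001, 0.0, -1.0]]
wrist_force: [-1.3, -0.4, 0.5]
gripper_width: 1.001
[-17.0979  13.4029  -1.7884  -0.01   -74.849  -66.7288] [[-0.9942 -0.1075 -0.0006]
 [-0.1075  0.9942  0.0004]
 [ 0.0006  0.0004 -1.    ]] [-1.5933  0.0021 -0.3386  0.1054  0.0234  1.9102]
```

View pics/w1.png

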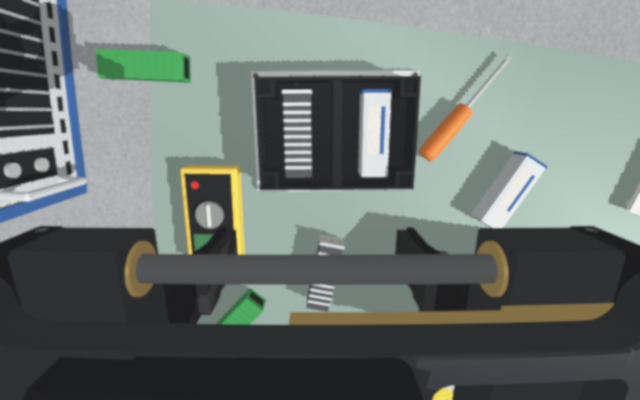

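```bash
python3 - <<'E'
from h import *
crop('w1',240,60,435,200,'w1a',4)
crop('w1',440,140,560,240,'w1b',6)
E
```

```text
(no output)
```

View pics/w1a.png

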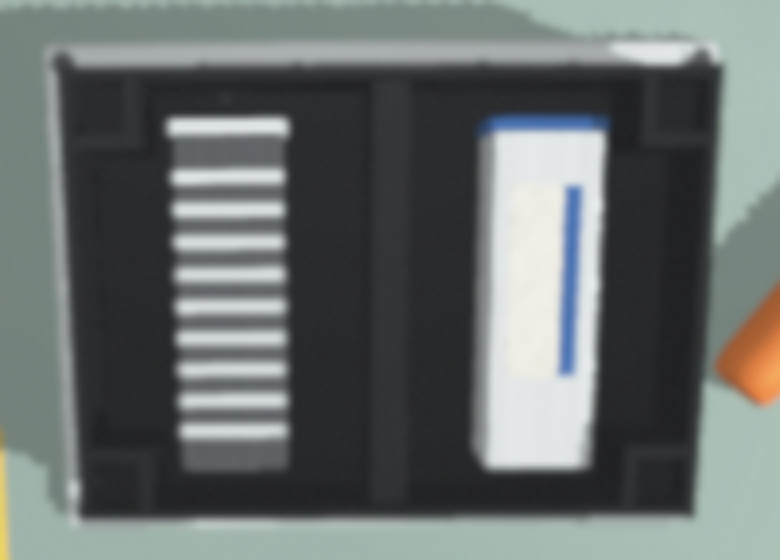

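View pics/w1b.png

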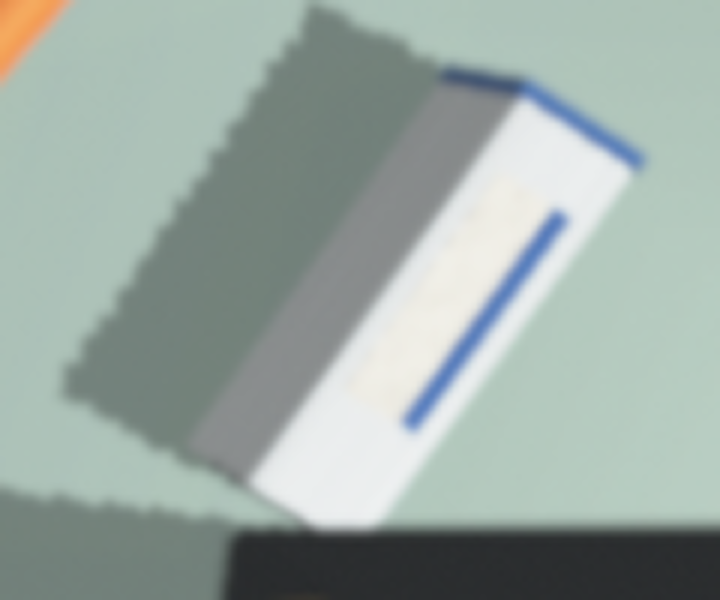

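```bash
cat >> h.py <<'E'
P=lambda L,x0,y0,s:[(x0+(u+.5)/s-.5,y0+(v+.5)/s-.5) for u,v in L]
E
python3 - <<'E'
from h import *
c=load('w1')
uv=P([(62,66),(722,65),(693,517),(80,517)],240,60,4)
print(fit(c,[(-.07,-.1,.054),(-.07,.1,.054),(.07,.1,.054),(.07,-.1,.054)],uv,[.4,-.27,.18]))
# sockets outer block corners
uv=P([(525,90),(642,163),(250,482)],440,140,6)
print(fit(c,[(-.055,-.018,.032),(-.055,.018,.032),(.055,-.018,.032)],uv,[.47,-.03,-.3]))
print(c['world_from_camera'])
# power: fin panel
crop('w1',290,225,360,320,'w1c',6)
crop('top0',360,165,420,225,'t5',10)
crop('top0',300,220,340,270,'t6',10)
E
```

```text
(array([ 0.4181, -0.2898,  0.1109]), array([[-1.015 , -0.5808],
       [ 1.0922, -0.3445],
       [ 0.299 ,  0.4959],
       [-0.3173,  0.8644]]))
(array([ 0.4727, -0.0327, -0.3931]), array([[ 0.1558, -0.7705],
       [ 0.6065, -0.1347],
       [-0.9024,  1.6048]]))
[[-0.1082  0.9617  0.2517  0.3986]
 [ 0.9941  0.1045  0.0281 -0.3185]
 [ 0.0007  0.2533 -0.9674  0.4555]
 [ 0.      0.      0.      1.    ]]
```

View pics/w1c.png

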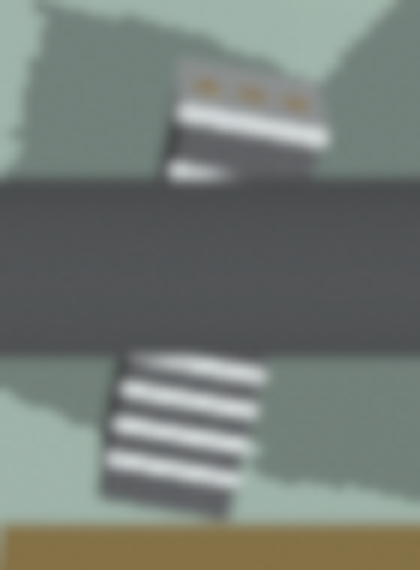

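View pics/t5.png

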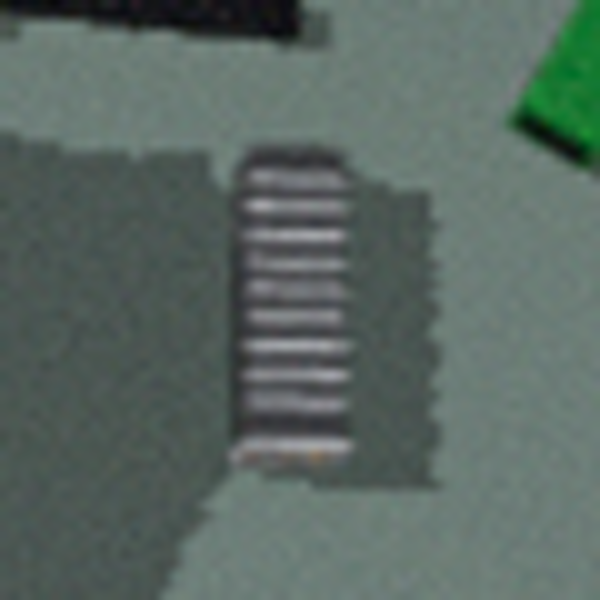

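View pics/t6.png

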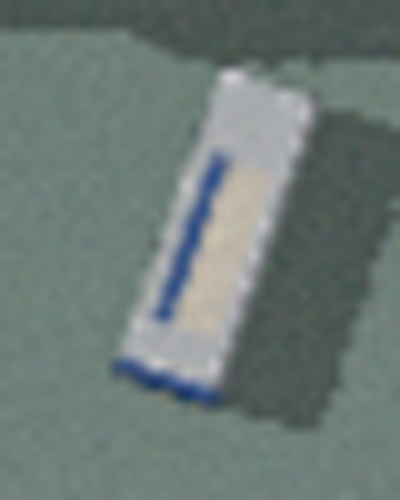

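```bash
python3 -m crank '[{"delta_rot":[0,0,0],"linear":[-0.04,0.04,-0.012],"gripper":100},{"delta_rot":[0,0,0],"linear":[-0.04,0.04,-0.012],"gripper":100},{"delta_rot":[0,0,0],"linear":[-0.04,0.04,-0.012],"gripper":100},{"delta_rot":[0,0,0],"linear":[-0.04,0.04,-0.012],"gripper":100},{"delta_rot":[0,0,0],"linear":[-0.04,0.04,-0.012],"gripper":100},{"delta_rot":[0,0,0],"linear":[-0.04,0.04,-0.01],"gripper":100},{"delta_rot":[0,0,0.12],"linear":[-0.04,0.04,0],"gripper":60},{"delta_rot":[0,0,0],"linear":[0,0,0],"gripper":60}]'
python3 - <<'E'
from h import *
s=r.sense();print(s['joints'],s['joint_velocities'])
c=snap('wrist','w2')
E
```

```text
time_s: 2.2
tcp_pos: [0.7175, -0.0015, 0.3596]
ee_rot: [[-1.0, 0.011, -0.005], [0.011, 1.0, 0.0], [0.005, 0.0, -1.0]]
wrist_force: [-0.8, 0.4, -0.9]
gripper_width: 0.851
[  12.7209   29.6355   31.6208   -0.0671  -92.2393 -103.3737] [-2.4743 -3.0032 -2.6344  1.0582 -0.7087  2.0205]
```

View pics/w2.png

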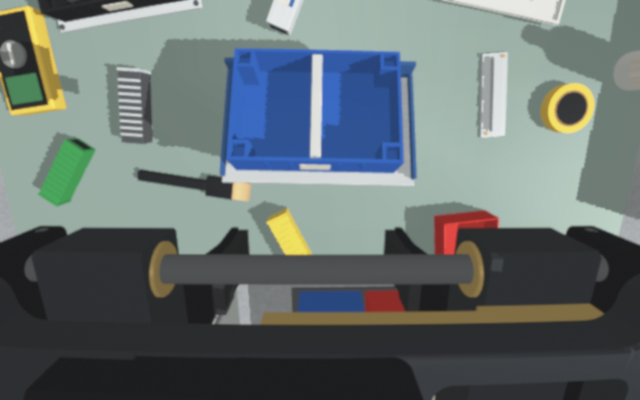

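```bash
python3 - <<'E'
from h import *
crop('w2',215,40,420,190,'w2a',3.9)
crop('w2',100,55,170,155,'w2b',6)
E
```

```text
(no output)
```

View pics/w2a.png

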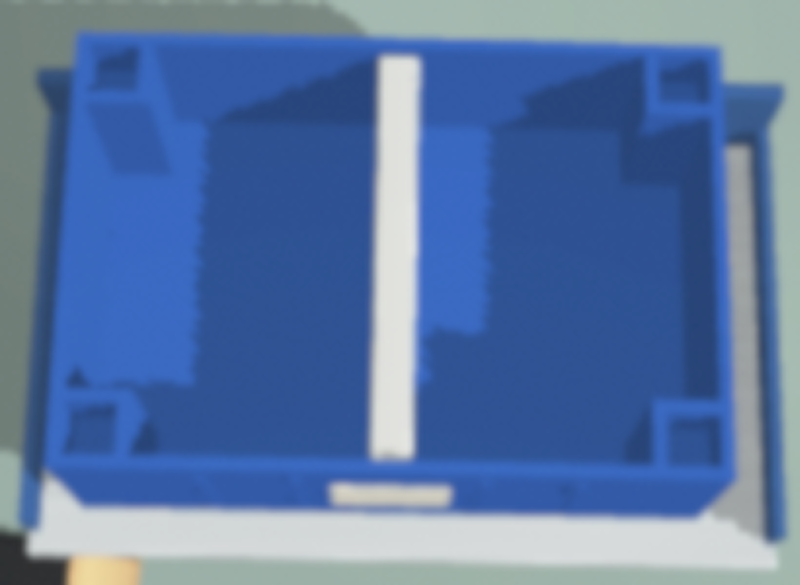

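View pics/w2b.png

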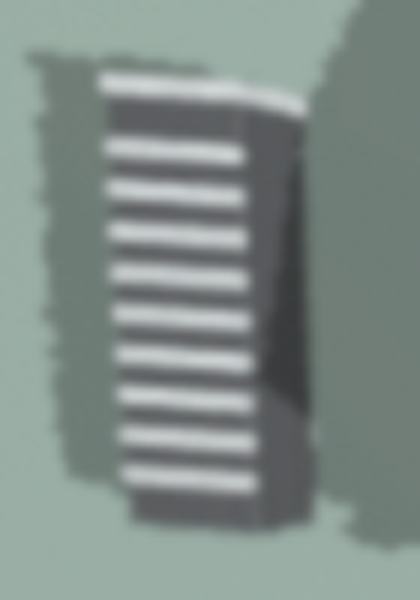

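```bash
cat >> h.py <<'E'
from scipy.spatial.transform import Rotation as Ro
from scipy.optimize import least_squares
def fit6(obs,x0,tilt=None,zfix=None):
    """obs list of (cam,M,uv); p=[x,y,z,yaw deg]; tilt deg (about y, +x up)"""
    def f(p):
        out=[]
        R=Ro.from_euler('z',p[3],degrees=True).as_matrix()@Ro.from_euler('y',-(tilt or 0),degrees=True).as_matrix()
        z=p[2] if zfix is None else zfix
        for c,M,uv in obs:
            out.append((proj(c,np.array(M)@R.T+[p[0],p[1],z])-np.array(uv))*(1 if True else 1))
        return np.concatenate(out).ravel()
    o=least_squares(f,x0,loss='soft_l1',f_scale=1.); print(o.x); print(o.fun.reshape(-1,2).round(1).tolist()); return o.x
E
python3 - <<'E'
from h import *
w=load('w2');t=load('top0')
M=[(-.07,-.1,.023),(-.07,.1,.023),(.07,.1,.023),(.07,-.1,.023),(-.066,0,.02),(.066,0,.02)]
uw=P([(78,33),(720,45),(735,468),(43,460),(399,57),(392,457)],215,40,3.9)
ut=P([(620,440),(140,450),(130,110),(615,97),(380,442),(372,125)],262,155,8)
x0=[.65,0,.117,-2]
for o in ([(w,M,uw)],[(t,M,ut)],[(w,M,uw),(t,M,ut)]): fit6(o,x0,24)
fit6([(w,M,uw)],x0,24,.117); fit6([(t,M,ut)],x0,24,.117)
print('power')
# panel (bright) top edge -x, body
w1=load('w1')
Mp=[(-.055,-.018,.016),(-.055,.018,.016),(.055,-.018,.016),(.055,.018,.016)]
fit6([(w,Mp,P([(98,75),(240,82),(130,522),(256,528)],100,55,6))],[.62,-.28,.016,0],0,.016)
fit6([(t,Mp,P([(352,440),(236,440),(343,152),(245,152)],360,165,10))],[.62,-.28,.016,0],0,.016)
print('input')
fit6([(t,Mp,P([(220,402),(115,368),(315,95),(228,68)],300,220,10))],[.47,-.03,.016,-20],0,.016)
fit6([(w1,Mp[:3],P([(525,90),(642,163),(250,482)],440,140,6))],[.47,-.03,.016,-20],0,.016)
E
```

```text
[ 0.6411 -0.0011  0.1133 -1.6346]
[[0.2, -0.4], [-0.5, -0.3], [-0.3, 1.5], [1.2, 0.5], [-0.1, -1.0], [-0.2, 0.1]]
[ 0.6485 -0.0006  0.1053 -2.2405]
[[0.1, 0.0], [-0.1, 0.1], [-0.4, 0.6], [0.3, 1.0], [0.0, -1.0], [0.0, -0.8]]
[ 0.6417 -0.0011  0.1152 -1.7449]
[[0.0, -0.4], [-0.1, 0.0], [0.1, 2.5], [0.7, 1.1], [-0.0, -0.8], [-0.2, 0.8], [0.7, 1.1], [0.1, 1.7], [-0.6, 2.0], [0.6, 1.8], [0.4, 0.4], [0.1, 0.3]]
[ 0.6413 -0.0011 -0.1452 -1.7288]
[[-0.5, -1.0], [0.2, -0.6], [0.4, 2.3], [0.1, 0.9], [-0.1, -1.4], [-0.3, 0.6]]
[ 0.6456 -0.0006 -0.141  -2.2106]
[[0.4, 0.1], [-0.3, 0.2], [-0.7, 0.4], [0.5, 0.7], [0.0, -0.8], [0.0, -1.0]]
power
[ 0.6274 -0.2818  0.016  -4.7971]
[[-0.1, -0.4], [0.0, -0.3], [-0.8, 0.1], [0.9, 0.6]]
[ 0.6295 -0.2801 -0.3235 -5.5793]
[[-0.6, 1.0], [0.6, 0.6], [0.2, -0.7], [-0.2, -1.0]]
input
[  0.4728  -0.0331   1.198  -22.2831]
[[-0.2, 0.0], [0.3, -0.0], [0.5, 0.3], [-0.7, -0.3]]
[  0.4727  -0.0327   0.016  -22.5226]
[[0.2, -0.8], [0.6, -0.1], [-0.9, 1.6]]
```

```bash
python3 - <<'E'
from h import *
R=Rt(-1.9,24); c=np.array([.642,-.0012,.1145]); n=-R[:,2]
print(n, c+n*.06, c-n*.010)
to(c+n*.06,R); 
E
```

```text
[-0.4065  0.0135  0.9135] [ 0.6176 -0.0004  0.1693] [ 0.6461 -0.0013  0.1054]
t 2.25 tcp [ 0.7165 -0.0033  0.3608] F [ 0.638  -0.0376 -0.4427] w 0.811
lin(tool) [0.0982 0.0018 0.1919] rot [ 0.0037 -0.4227  0.0205] rows>= 3.197522150156036
```

```bash
python3 -m crank '[{"delta_rot":[0,0,0],"linear":[0.0245,0.001,0.042],"gripper":45},{"delta_rot":[0,0,0],"linear":[0.0245,0.001,0.042],"gripper":45},{"delta_rot":[0,0,0],"linear":[0.0245,0,0.042],"gripper":45},{"delta_rot":[0,0,0],"linear":[0.0245,0,0.042],"gripper":45},{"delta_rot":[0,-0.141,0.01],"linear":[0,0,0],"gripper":45},{"delta_rot":[0,-0.141,0.01],"linear":[0,0,0],"gripper":45},{"delta_rot":[0,-0.141,0],"linear":[0,0,0],"gripper":45},{"delta_rot":[0,0,0],"linear":[0,0,0],"gripper":45}]'
python3 - <<'E'
from h import *
R=Rt(-1.9,24); c=np.array([.642,-.0012,.1145]); n=-R[:,2]
to(c-n*.01,R); snap('wrist','w3');snap('side','s3')
crop('s3',250,150,380,260,'s3a',6)
E
```

```text
time_s: 3.25
tcp_pos: [0.6112, -0.004, 0.1921]
ee_rot: [[-0.915, 0.036, 0.402], [0.032, 0.999, -0.016], [-0.402, -0.001, -0.916]]
wrist_force: [-0.2, 0.2, -1.1]
gripper_width: 0.45
t 3.25 tcp [ 0.6112 -0.004   0.1921] F [-0.1868  0.1806 -1.1133] w 0.45
lin(tool) [0.0031 0.004  0.0934] rot [-0.0022 -0.0049 -0.0019] rows>= 1.557036485928132
```

View pics/w3.png

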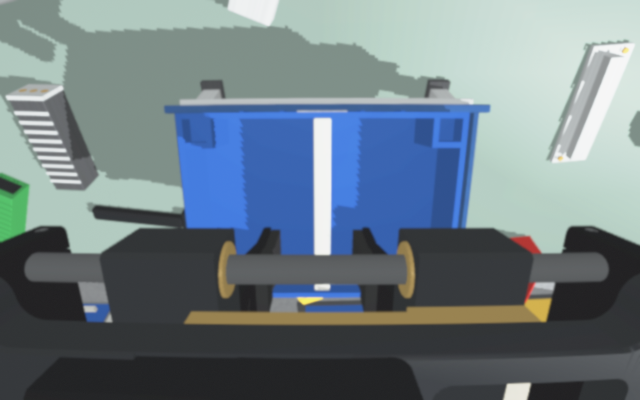

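View pics/s3a.png

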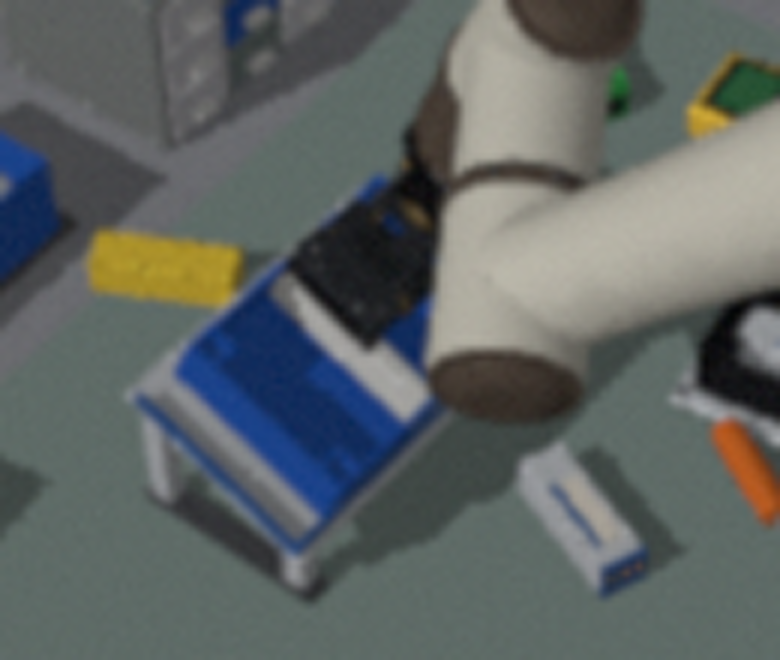

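```bash
python3 - <<'E'
from h import *
w=load('w3')
for c in ([.642,-.0012,.1145],[.6455,-.0006,.112]):
    R=Ro.from_euler('z',-1.9,degrees=True).as_matrix()@Ro.from_euler('y',-24,degrees=True).as_matrix()
    print(proj(w,np.array([(-.066,0,.02),(.066,0,.02),(.07,.1,.023),(-.07,-.088,.023),(-.07,.088,.023)])@R.T+c))
crop('w3',160,95,490,300,'w3a',2.4)
E
```

```text
[[321.7593 115.2626]
 [321.2447 287.3523]
 [447.2961 293.0806]
 [192.8972 109.9683]
 [450.75   109.7118]]
[[322.6888 118.4589]
 [322.0612 287.3782]
 [446.0828 293.0165]
 [196.1815 113.2704]
 [449.3152 113.0379]]
```

View pics/w3a.png

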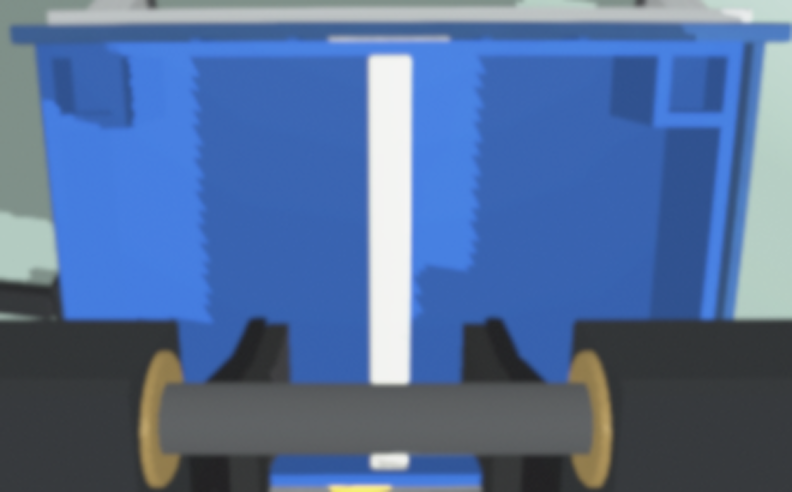

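```bash
python3 -m crank '[{"delta_rot":[0,0,0],"linear":[0.0005,0.0015,0.03],"gripper":45},{"delta_rot":[0,0,0],"linear":[0.0005,0.0015,0.03],"gripper":45},{"delta_rot":[0,0,0],"linear":[0.0005,0.001,0.02],"gripper":45},{"delta_rot":[0,0,0],"linear":[0,0,0.012],"gripper":45},{"delta_rot":[0,0,0],"linear":[0,0,0],"gripper":45}]'
python3 - <<'E'
from h import *
R=Rt(-1.9,24); c=np.array([.6445,-.0012,.113]); n=-R[:,2]
to(c-n*.01,R); s=r.sense();print(s['moment'])
E
```

```text
time_s: 3.98
tcp_pos: [0.6566, 0.0018, 0.111]
ee_rot: [[-0.911, 0.036, 0.411], [0.034, 0.999, -0.013], [-0.411, 0.002, -0.912]]
wrist_force: [-0.6, -0.4, 0.3]
gripper_width: 0.45
t 3.98 tcp [0.6566 0.0018 0.111 ] F [-0.5698 -0.4209  0.3092] w 0.45
lin(tool) [ 0.0102 -0.0034  0.0033] rot [ 0.0005  0.0047 -0.0035] rows>= 0.1700748042748718
[ 0.0214  0.8522 -0.0092]
```

```bash
python3 -m crank '[{"delta_rot":[0,0,0],"linear":[0.01,-0.003,0.003],"gripper":45},{"delta_rot":[0,0,0],"linear":[0,0,0],"gripper":45},{"delta_rot":[0,0,0],"linear":[0,0,0],"gripper":0}]'
python3 - <<'E'
from h import *
R=Rt(-1.9,24); c=np.array([.6445,-.0012,.113]); n=-R[:,2]
to(c-n*.01,R)
E
```

```text
time_s: 4.35
tcp_pos: [0.648, -0.0, 0.1056]
ee_rot: [[-0.91, 0.035, 0.413], [0.033, 0.999, -0.012], [-0.413, 0.003, -0.911]]
wrist_force: [0.5, 0.5, 0.8]
gripper_width: 0.399
t 4.35 tcp [ 0.648  -0.      0.1056] F [0.4821 0.5447 0.772 ] w 0.399
lin(tool) [ 0.0001 -0.0013  0.0018] rot [ 0.0021  0.0068 -0.0032] rows>= 0.043177005807402476
```

```bash
python3 -m crank '[{"delta_rot":[0,0,0],"linear":[0,-0.001,0.001],"gripper":0},{"delta_rot":[0,0,0],"linear":[0,0,0],"gripper":0},{"delta_rot":[0,0,0],"linear":[0,0,0],"gripper":0},{"delta_rot":[0,0,0],"linear":[0,0,0],"gripper":0}]'
python3 - <<'E'
from h import *
R=Rt(-1.9,24); c=np.array([.6445,-.0012,.113]); n=-R[:,2]
to(c-n*.01,R)
E
```

```text
time_s: 4.85
tcp_pos: [0.647, -0.001, 0.1033]
ee_rot: [[-0.911, 0.035, 0.41], [0.033, 0.999, -0.012], [-0.411, 0.003, -0.912]]
wrist_force: [-0.4, 0.3, 1.3]
gripper_width: 0.132
t 4.85 tcp [ 0.647  -0.001   0.1033] F [-0.3988  0.2627  1.2995] w 0.132
lin(tool) [-0.0017 -0.0003  0.0001] rot [ 0.0018  0.0043 -0.0026] rows>= 0.029586253335428025
```

```bash
python3 -m crank '[{"delta_rot":[0,0,0],"linear":[0,0,0],"gripper":0},{"delta_rot":[0,0,0],"linear":[0,0,-0.005],"gripper":0},{"delta_rot":[0,0,0],"linear":[0,0,-0.012],"gripper":0},{"delta_rot":[0,0,0],"linear":[0,0,-0.02],"gripper":0},{"delta_rot":[0,0,0],"linear":[0,0,-0.025],"gripper":0},{"delta_rot":[0,0,0],"linear":[0,0,-0.025],"gripper":0},{"delta_rot":[0,0,0],"linear":[0,0,-0.02],"gripper":0}]'
python3 - <<'E'
from h import *
to((.62,0,.25),Rt(-1.9)); snap('wrist','w4'); s=r.sense(); print(s['moment'],s['joints'])
E
```

```text
time_s: 5.72
tcp_pos: [0.6013, -0.0001, 0.1999]
ee_rot: [[-0.913, 0.036, 0.407], [0.034, 0.999, -0.012], [-0.407, 0.002, -0.913]]
wrist_force: [1.0, 1.0, -4.1]
gripper_width: 0.136
t 5.72 tcp [ 0.6013 -0.0001  0.1999] F [ 0.9846  1.0264 -4.127 ] w 0.136
lin(tool) [-0.0374  0.0009 -0.0381] rot [ 0.0019  0.4196 -0.0031] rows>= 2.3310782438901643
[0.1371 1.158  0.0006] [  19.064     9.9136  -30.3394   17.9749  -28.0266 -125.4172]
```

View pics/w4.png

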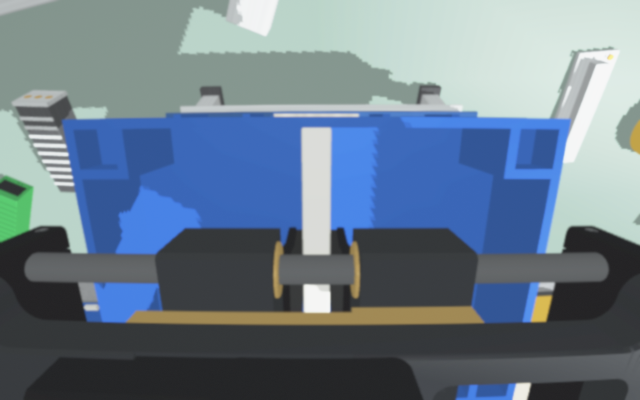

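```bash
python3 -m crank '[{"delta_rot":[0,0,0],"linear":[0.02,0,-0.03],"gripper":0},{"delta_rot":[0,0,0],"linear":[0.025,0,-0.033],"gripper":0},{"delta_rot":[0,0.105,0],"linear":[0.02,0,-0.01],"gripper":0},{"delta_rot":[0,0.105,0],"linear":[0.02,0,0],"gripper":0},{"delta_rot":[0,0.105,0],"linear":[0.02,0,0],"gripper":0},{"delta_rot":[0,0.105,0],"linear":[0.02,0,0],"gripper":0},{"delta_rot":[0,0,0],"linear":[0,0,0],"gripper":0}]'
python3 - <<'E'
from h import *
to((.4185,-.289,.16),Rt(6.2))
E
```

```text
time_s: 6.65
tcp_pos: [0.4557, 0.0053, 0.2267]
ee_rot: [[-0.999, 0.036, 0.002], [0.036, 0.999, 0.003], [-0.002, 0.003, -1.0]]
wrist_force: [0.2, -0.4, -3.5]
gripper_width: 0.132
t 6.65 tcp [0.4557 0.0053 0.2267] F [ 0.1508 -0.4096 -3.4909] w 0.132
lin(tool) [ 0.0267 -0.2956  0.0658] rot [ 0.0025  0.0021 -0.1443] rows>= 4.9269302664535966
```

```bash
python3 -m crank '[{"delta_rot":[0,0,0],"linear":[0.004,-0.03,0.004],"gripper":0},{"delta_rot":[0,0,0],"linear":[0.004,-0.045,0.004],"gripper":0},{"delta_rot":[0,0,0],"linear":[0.004,-0.05,0.006],"gripper":0},{"delta_rot":[0,0,0],"linear":[0.004,-0.05,0.006],"gripper":0},{"delta_rot":[0,0,0],"linear":[0.004,-0.045,0.006],"gripper":0},{"delta_rot":[0,0,0],"linear":[0.003,-0.04,0.004],"gripper":0},{"delta_rot":[0,0,-0.07],"linear":[0.002,-0.025,0],"gripper":0},{"delta_rot":[0,0,-0.074],"linear":[0.002,-0.012,0],"gripper":0},{"delta_rot":[0,0,0],"linear":[0,0,0],"gripper":0},{"delta_rot":[0,0,0],"linear":[0,0,0],"gripper":0}]'
python3 - <<'E'
from h import *
to((.4185,-.289,.16),Rt(6.2)); snap('wrist','w5');snap('top','t7');snap('side','s7')
crop('s7',300,130,460,270,'s7a',5)
crop('t7',330,200,460,300,'t7a',6)
E
```

```text
time_s: 7.9
tcp_pos: [0.4188, -0.2902, 0.1967]
ee_rot: [[-0.994, -0.108, 0.003], [-0.108, 0.994, 0.003], [-0.003, 0.002, -1.0]]
wrist_force: [-0.4, -0.6, -3.2]
gripper_width: 0.135
t 7.9 tcp [ 0.4188 -0.2902  0.1967] F [-0.4019 -0.6361 -3.1754] w 0.135
lin(tool) [0.0003 0.0012 0.0367] rot [ 0.0023  0.0034 -0.0001] rows>= 0.6118679218106389
```

View pics/w5.png

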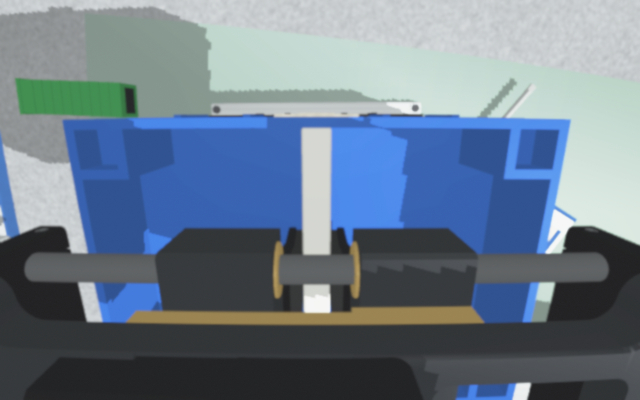

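View pics/s7a.png

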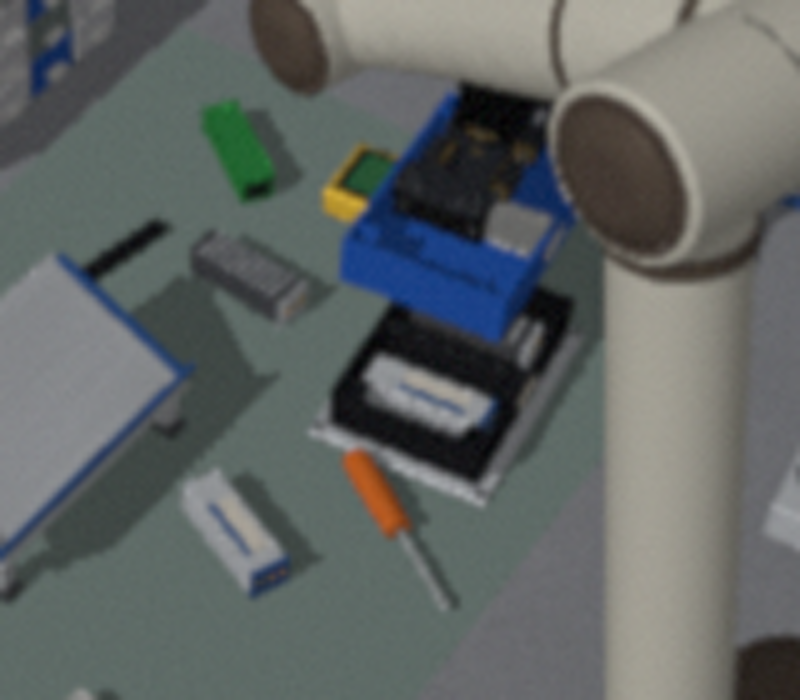

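View pics/t7a.png

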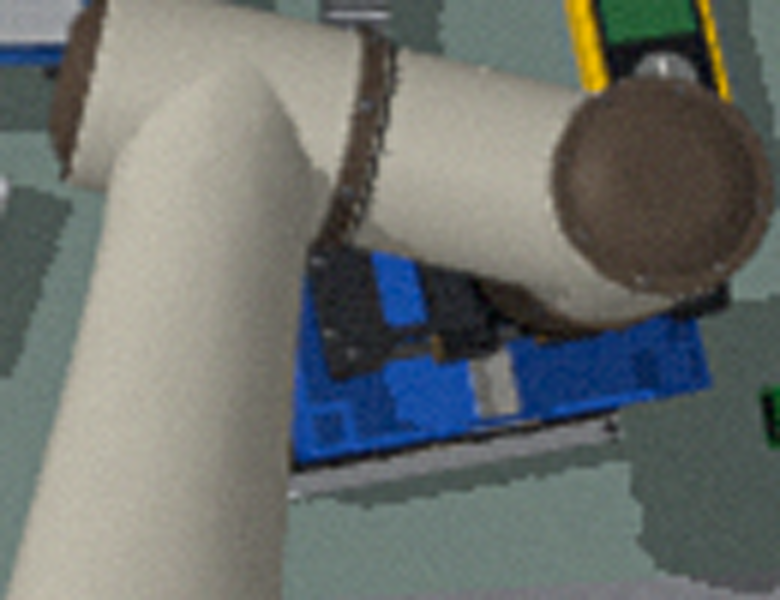

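```bash
python3 - <<'E'
from h import *
crop('w5',55,95,325,185,'w5a',2.9)
crop('w5',165,95,325,135,'w5b',5)
crop('w5',315,95,475,135,'w5c',5)
a=cv2.imread('pics/w5b.png');b=cv2.imread('pics/w5c.png');cv2.imwrite('pics/w5d.png',np.vstack([a,b]))
crop('w5',480,95,640,185,'w5e',5)
E
```

```text
(no output)
```

View pics/w5a.png

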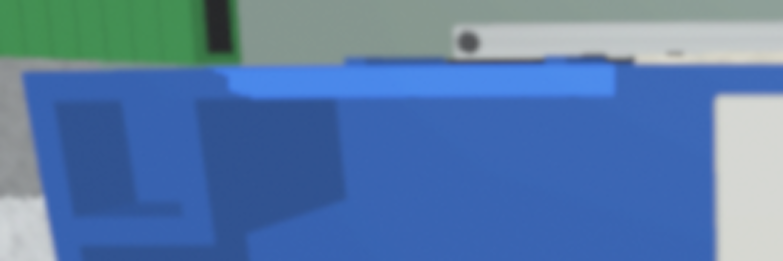

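View pics/w5d.png

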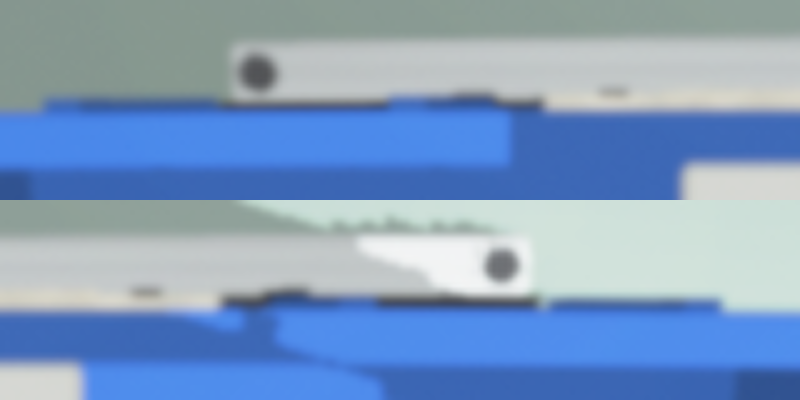

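View pics/w5e.png

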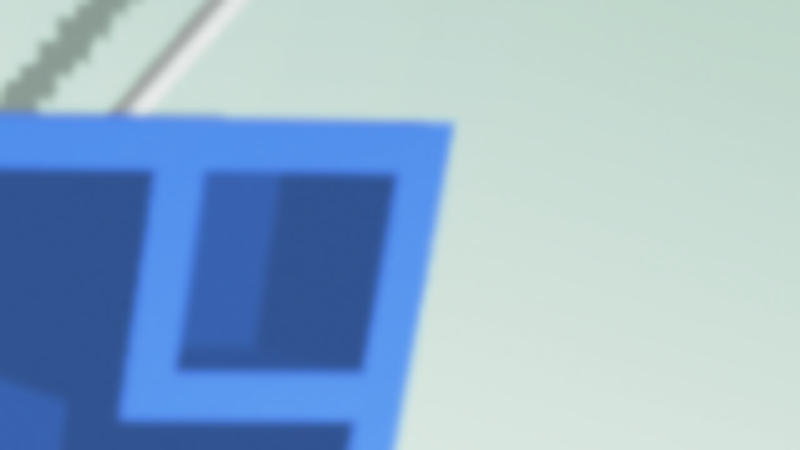

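```bash
python3 - <<'E'
from h import *
w=load('w5');w1=load('w1')
M=[(-.07,.1,.023),(-.066,.08,.023),(-.066,.096,.023),(-.05,.096,.023),(-.05,.08,.023),(-.07,-.1,.023),(-.066,-.096,.023),(-.066,-.006,.02),(-.066,.006,.02)]
uv=P([(455,124),(205,173),(397,176),(363,370),(178,372)],480,95,5)+P([(22,72),(55,103)],55,95,2.9)+[(301.5,128),(331.4,128)]
M=np.array(M)
s=r.sense()
def f(p):
    R=Ro.from_rotvec(p[3:]).as_matrix()
    return (proj(w,M@R.T+p[:3])-uv).ravel()
for fixr in (0,1):
    if fixr: 
        g=lambda q:f([q[0],q[1],q[2],0,0,q[3]]); o=least_squares(g,[.42,-.29,.2,.1],loss='soft_l1')
    else: o=least_squares(f,[.42,-.29,.2,0,0,.1],loss='soft_l1')
    print(o.x,np.degrees(o.x[3:]),o.fun.reshape(-1,2).round(1).tolist())
    print('in tool',s['ee_rot'].T@(o.x[:3]-s['tcp_pos']))
# screws
for z in (.006,.012):
    a=[ray(w1,p,z) for p in P([(62,62),(705,57)],240,60,4)]; b=[ray(w,p,z) for p in [(165+257/5,95+73/5),(315+501/5,95+65/5)]]
    print(z,a,b)
E
```

```text
[ 0.4204 -0.29    0.2117  0.0015 -0.0102  0.11  ] [ 0.0836 -0.5843  6.3016] [[-0.2, -0.1], [-0.1, -0.3], [0.2, -0.3], [0.2, 0.9], [-0.4, 0.3], [0.0, 0.5], [-0.1, -0.1], [-0.1, -0.4], [0.5, -0.4]]
in tool [-0.0013  0.     -0.0145]
[ 0.4202 -0.2899  0.211   0.11  ] [6.3038] [[-0.1, -0.0], [0.0, -0.2], [0.2, -0.3], [-0.0, 0.8], [-0.6, 0.3], [-0.1, 0.5], [-0.1, -0.0], [0.0, -0.4], [0.6, -0.4]]
in tool [-0.0011  0.0001 -0.0139]
0.006 [array([ 0.3543, -0.4049,  0.006 ]), array([ 0.329 , -0.1913,  0.006 ])] [array([ 0.3556, -0.4047,  0.006 ]), array([ 0.3307, -0.1922,  0.006 ])]
0.012 [array([ 0.3549, -0.4038,  0.012 ]), array([ 0.3299, -0.193 ,  0.012 ])] [array([ 0.3555, -0.4029,  0.012 ]), array([ 0.3311, -0.194 ,  0.012 ])]
```

```bash
python3 -m crank '[{"delta_rot":[0,0,-0.002],"linear":[0.0008,0,0.015],"gripper":0},{"delta_rot":[0,0,0],"linear":[0,0,0.03],"gripper":0},{"delta_rot":[0,0,0],"linear":[0,0,0.03],"gripper":0},{"delta_rot":[0,0,0],"linear":[0,0,0.02],"gripper":0},{"delta_rot":[0,0,0],"linear":[0,0,0.008],"gripper":0},{"delta_rot":[0,0,0],"linear":[0,0,0],"gripper":0},{"delta_rot":[0,0,0],"linear":[0,0,0],"gripper":0}]'
python3 - <<'E'
from h import *
to((.418,-.2905,.063),Rt(6.4)); snap('side','s8'); crop('s8',330,150,450,260,'s8a',6);snap('wrist','w8')
E
```

```text
time_s: 8.93
tcp_pos: [0.4192, -0.2907, 0.0949]
ee_rot: [[-0.994, -0.111, 0.005], [-0.111, 0.994, 0.002], [-0.005, 0.001, -1.0]]
wrist_force: [-0.3, -0.0, -4.0]
gripper_width: 0.137
t 8.93 tcp [ 0.4192 -0.2907  0.0949] F [-0.3023 -0.0226 -4.0276] w 0.137
lin(tool) [0.0014 0.0003 0.0319] rot [ 0.0013  0.005  -0.0003] rows>= 0.5311069635987142
```

View pics/s8a.png

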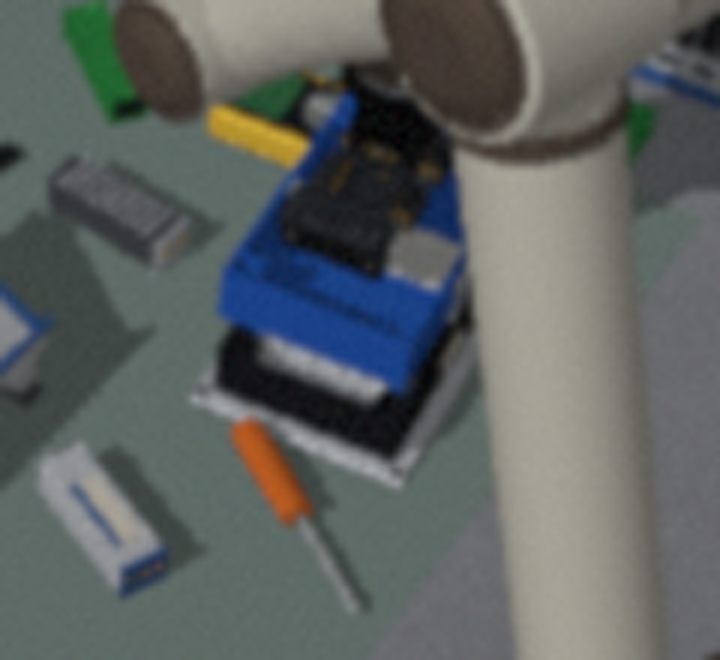

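View pics/w8.png

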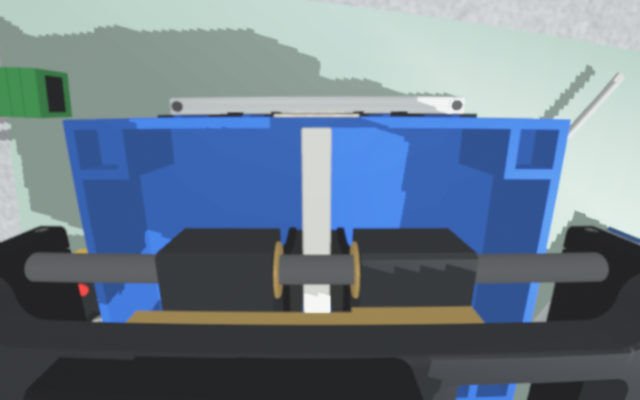

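```bash
python3 -m crank '[{"delta_rot":[0,0.003,0],"linear":[0.001,0,0.005],"gripper":0},{"delta_rot":[0,0,0],"linear":[0,0,0.008],"gripper":0},{"delta_rot":[0,0,0],"linear":[0,0,0.004],"gripper":0},{"delta_rot":[0,0,0],"linear":[0,0,0.004],"gripper":0},{"delta_rot":[0,0,0],"linear":[0,0,0.003],"gripper":0},{"delta_rot":[0,0,0],"linear":[0,0,0],"gripper":0}]'
python3 - <<'E'
from h import *
to((.418,-.2905,.063),Rt(6.4)); print(r.sense()['moment'])
E
```

```text
time_s: 9.78
tcp_pos: [0.4174, -0.2905, 0.0698]
ee_rot: [[-0.994, -0.111, -0.0], [-0.111, 0.994, 0.003], [0.0, 0.003, -1.0]]
wrist_force: [-0.3, 0.7, -4.6]
gripper_width: 0.135
t 9.78 tcp [ 0.4174 -0.2905  0.0698] F [-0.2625  0.7059 -4.6256] w 0.135
lin(tool) [-0.0006 -0.0001  0.0068] rot [ 0.0025 -0.0001 -0.0006] rows>= 0.11383212786252343
[-0.0211 -0.0268 -0.007 ]
```

```bash
python3 -m crank '[{"delta_rot":[0,0,0],"linear":[0,0,0.003],"gripper":0},{"delta_rot":[0,0,0],"linear":[0,0,0.002],"gripper":0},{"delta_rot":[0,0,0],"linear":[0,0,0.0015],"gripper":0},{"delta_rot":[0,0,0],"linear":[0,0,0],"gripper":0}]'
python3 - <<'E'
from h import *
to((.418,-.2905,.063),Rt(6.4)); print(r.sense()['moment'])
E
```

```text
time_s: 10.28
tcp_pos: [0.4174, -0.2905, 0.0634]
ee_rot: [[-0.994, -0.111, -0.0], [-0.111, 0.994, 0.002], [-0.0, 0.002, -1.0]]
wrist_force: [-0.4, -0.5, -3.6]
gripper_width: 0.133
t 10.28 tcp [ 0.4174 -0.2905  0.0634] F [-0.4175 -0.5098 -3.5542] w 0.133
lin(tool) [-0.0006 -0.0001  0.0004] rot [ 0.0024  0.     -0.0006] rows>= 0.014062266246199953
[-0.0889  0.0312  0.0633]
```

```bash
python3 -m crank '[{"delta_rot":[0,0,0],"linear":[0,0,0.0012],"gripper":0},{"delta_rot":[0,0,0],"linear":[0,0,0.0012],"gripper":0},{"delta_rot":[0,0,0],"linear":[0,0,0],"gripper":0}]'
python3 - <<'E'
from h import *
to((.418,-.2905,.063),Rt(6.4)); print(r.sense()['moment'])
E
```

```text
time_s: 10.65
tcp_pos: [0.4177, -0.2906, 0.0627]
ee_rot: [[-0.994, -0.112, 0.001], [-0.112, 0.994, 0.002], [-0.001, 0.002, -1.0]]
wrist_force: [-3.9, 3.3, 6.8]
gripper_width: 0.135
t 10.65 tcp [ 0.4177 -0.2906  0.0627] F [-3.9154  3.3286  6.7527] w 0.135
lin(tool) [-0.0003  0.     -0.0003] rot [0.0017 0.0008 0.    ] rows>= 0.010414317474815775
[0.7452 0.6984 0.0036]
```

```bash
python3 -m crank '[{"delta_rot":[0,0,0],"linear":[0,0,-0.001],"gripper":35},{"delta_rot":[0,0,0],"linear":[0,0,0],"gripper":35},{"delta_rot":[0,0,0],"linear":[0,0,0],"gripper":35},{"delta_rot":[0,0,0],"linear":[0,0,-0.025],"gripper":35},{"delta_rot":[0,0,0],"linear":[0,0,-0.04],"gripper":45},{"delta_rot":[0,0,0],"linear":[-0.02,0,-0.05],"gripper":55},{"delta_rot":[0,0,0],"linear":[-0.06,0,-0.05],"gripper":55},{"delta_rot":[0,0,0],"linear":[-0.04,0,-0.03],"gripper":55},{"delta_rot":[0,0,0],"linear":[0,0,0],"gripper":55},{"delta_rot":[0,0,0],"linear":[0,0,0],"gripper":55}]'
python3 - <<'E'
from h import *
to((.418,-.2905,.063),Rt(6.4)); snap('side','s9'); crop('s9',330,150,450,260,'s9a',6);snap('wrist','w9')
E
```

```text
time_s: 11.9
tcp_pos: [0.5238, -0.2786, 0.2459]
ee_rot: [[-0.994, -0.111, -0.002], [-0.111, 0.994, 0.004], [0.002, 0.004, -1.0]]
wrist_force: [0.4, -0.5, -0.5]
gripper_width: 0.552
t 11.9 tcp [ 0.5238 -0.2786  0.2459] F [ 0.4437 -0.4602 -0.4561] w 0.552
lin(tool) [ 0.1061 -0.0008  0.1831] rot [ 0.0039 -0.002  -0.0009] rows>= 3.051411287869052
```

View pics/s9a.png

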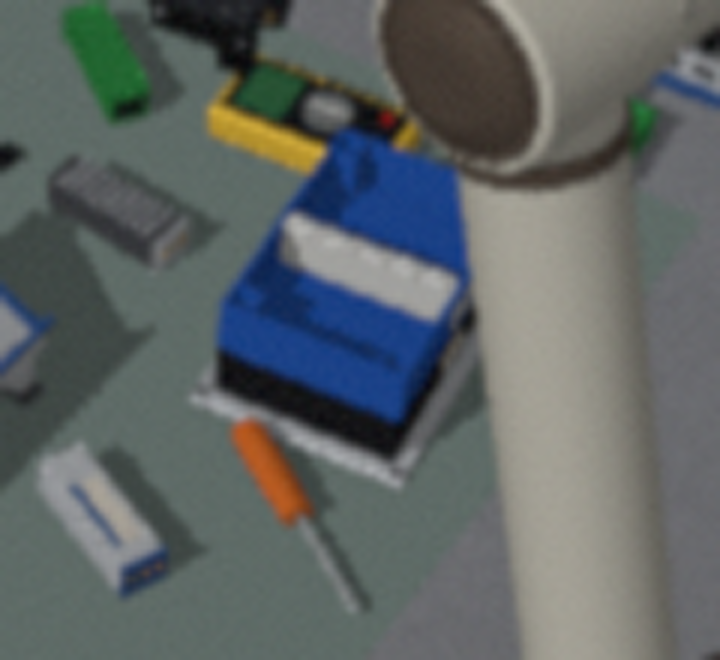

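View pics/w9.png

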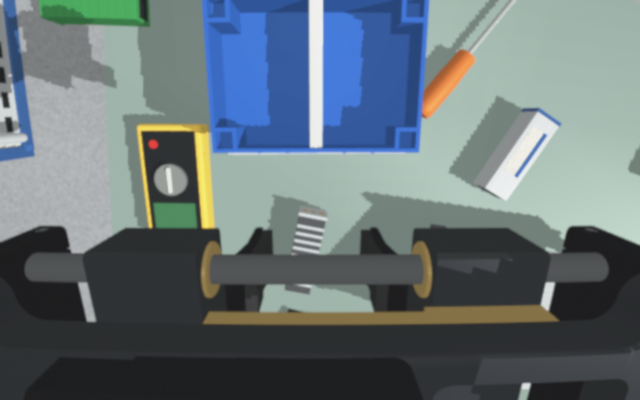

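```bash
python3 - <<'E'
from h import *
crop('w9',270,195,350,305,'w9a',6)
crop('w9',470,100,570,205,'w9b',6)
R=Rt(-5); to((.628,-.281,.12),R)
E
```

```text
t 12.0 tcp [ 0.5233 -0.2789  0.2459] F [ 0.9712 -0.3575 -0.8474] w 0.552
lin(tool) [-0.1041 -0.0141  0.1256] rot [ 0.0034 -0.0028  0.1977] rows>= 2.092950436446946
```

View pics/w9a.png

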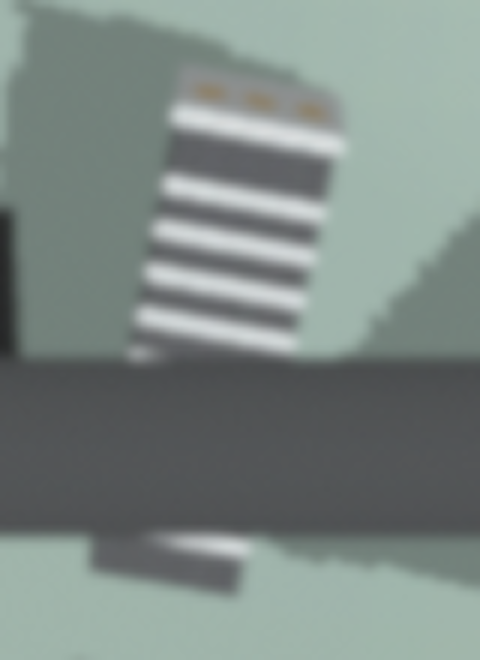

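View pics/w9b.png

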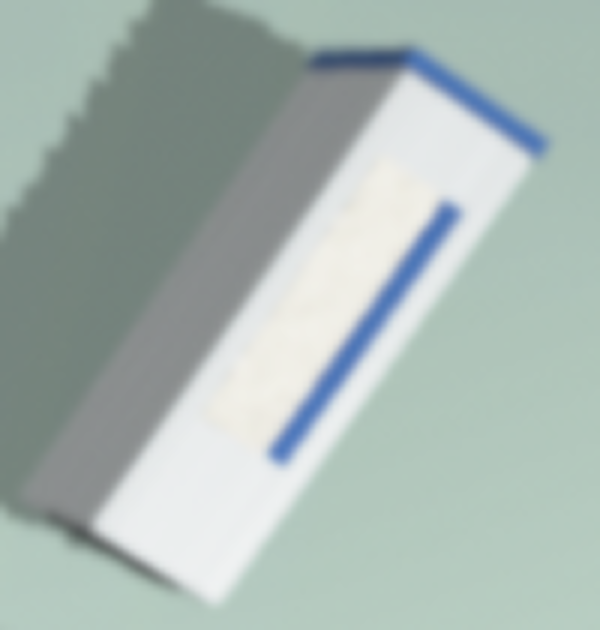

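```bash
python3 - <<'E'
from h import *
w=load('w9')
Mp=[(-.055,-.018,.016),(-.055,.018,.016),(.055,-.018,.016),(.055,.018,.016)]
fit6([(w,Mp,P([(172,106),(345,148),(92,568),(238,594)],270,195,6))],[.62,-.28,.016,0],0,.016)
fit6([(w,Mp,P([(412,52),(548,150),(92,522),(215,605)],470,100,6))],[.47,-.03,.016,-20],0,.016)
E
```

```text
[ 0.6277 -0.2814 -2.7654 -5.1204]
[[0.3, -0.2], [-0.0, -1.7], [-1.7, 0.6], [0.6, 1.0]]
[  0.4716  -0.0335  -0.1327 -23.7799]
[[0.5, -0.5], [0.3, -0.6], [-1.7, 0.5], [0.1, 0.8]]
```

```bash
python3 -m crank '[{"delta_rot":[0,0,0],"linear":[-0.026,-0.0035,0.031],"gripper":62},{"delta_rot":[0,0,0],"linear":[-0.026,-0.0035,0.031],"gripper":62},{"delta_rot":[0,0,0],"linear":[-0.026,-0.0035,0.031],"gripper":62},{"delta_rot":[0,0,0.1],"linear":[-0.026,-0.0035,0.031],"gripper":62},{"delta_rot":[0,0,0.1],"linear":[0,0,0],"gripper":62},{"delta_rot":[0,0,0],"linear":[0,0,0],"gripper":62},{"delta_rot":[0,0,0],"linear":[0,0,0],"gripper":62}]'
python3 - <<'E'
from h import *
R=Rt(-5); to((.628,-.2815,.005),R);snap('wrist','w10')
E
```

```text
time_s: 12.88
tcp_pos: [0.6292, -0.2814, 0.1237]
ee_rot: [[-0.996, 0.088, 0.0], [0.088, 0.996, 0.002], [-0.0, 0.002, -1.0]]
wrist_force: [0.5, -0.6, -0.4]
gripper_width: 0.619
t 12.88 tcp [ 0.6292 -0.2814  0.1237] F [ 0.4751 -0.5932 -0.4095] w 0.619
lin(tool) [ 0.0013 -0.0005  0.1187] rot [ 0.0022  0.0002 -0.0006] rows>= 1.9775194112927366
```

View pics/w10.png

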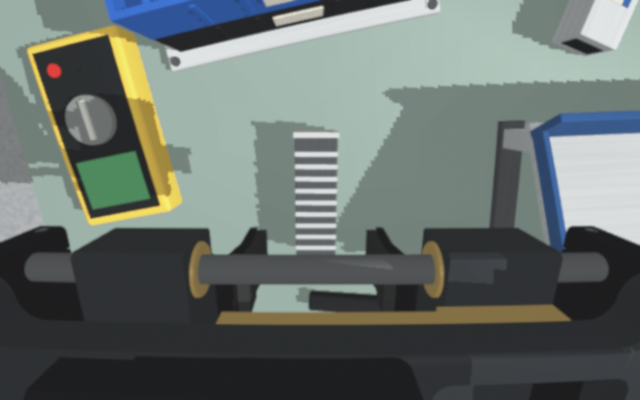

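```bash
python3 -m crank '[{"delta_rot":[0,0,0],"linear":[0.001,0,0.035],"gripper":62},{"delta_rot":[0,0,0],"linear":[0,0,0.04],"gripper":62},{"delta_rot":[0,0,0],"linear":[0,0,0.025],"gripper":62},{"delta_rot":[0,0,0],"linear":[0,0,0.012],"gripper":62},{"delta_rot":[0,0,0],"linear":[0,0,0.005],"gripper":62},{"delta_rot":[0,0,0],"linear":[0,0,0],"gripper":0},{"delta_rot":[0,0,0],"linear":[0,0,0],"gripper":0},{"delta_rot":[0,0,0],"linear":[0,0,0],"gripper":0}]'
python3 - <<'E'
from h import *
R=Rt(-5); to((.628,-.2815,.005),R)
E
```

```text
time_s: 13.92
tcp_pos: [0.6295, -0.281, 0.0074]
ee_rot: [[-0.996, 0.089, 0.002], [0.089, 0.996, 0.002], [-0.002, 0.002, -1.0]]
wrist_force: [0.4, 0.6, 2.5]
gripper_width: 0.411
t 13.93 tcp [ 0.6295 -0.281   0.0074] F [0.3512 0.5523 2.4716] w 0.411
lin(tool) [ 0.0014 -0.0007  0.0024] rot [ 0.0018  0.0019 -0.0014] rows>= 0.040499102416095896
```

```bash
python3 -m crank '[{"delta_rot":[0,0,0],"linear":[0,0,0],"gripper":0},{"delta_rot":[0,0,0],"linear":[0,0,-0.015],"gripper":0},{"delta_rot":[0,0,0],"linear":[0,0,-0.035],"gripper":0},{"delta_rot":[0,0,0],"linear":[0,0,-0.05],"gripper":0},{"delta_rot":[0,0,0],"linear":[0,0,-0.045],"gripper":0},{"delta_rot":[0,0,0],"linear":[0.03,-0.01,-0.01],"gripper":0},{"delta_rot":[0,0,0],"linear":[0.05,-0.015,0],"gripper":0},{"delta_rot":[0,0,-0.1],"linear":[0.05,-0.015,0],"gripper":0},{"delta_rot":[0,0,-0.1],"linear":[0.035,0,0],"gripper":0},{"delta_rot":[0,0,0],"linear":[0,0,0],"gripper":0}]'
python3 - <<'E'
from h import *
R=Rt(6.35); to((.4246,-.341,.0644),R)
E
```

```text
time_s: 15.18
tcp_pos: [0.4574, -0.3093, 0.1613]
ee_rot: [[-0.994, -0.109, -0.002], [-0.109, 0.994, 0.004], [0.001, 0.004, -1.0]]
wrist_force: [0.0, 0.4, -3.2]
gripper_width: 0.412
t 15.18 tcp [ 0.4574 -0.3093  0.1613] F [ 0.0403  0.4226 -3.2243] w 0.412
lin(tool) [ 0.0359 -0.0284  0.0969] rot [ 0.0042 -0.0014 -0.0019] rows>= 1.6142398025488873
```

```bash
python3 -m crank '[{"delta_rot":[0.002,0,-0.001],"linear":[0.018,-0.014,0],"gripper":0},{"delta_rot":[0.002,0,-0.001],"linear":[0.018,-0.014,0],"gripper":0},{"delta_rot":[0,0,0],"linear":[0,0,0],"gripper":0},{"delta_rot":[0,0,0],"linear":[0,0,0],"gripper":0}]'
python3 - <<'E'
from h import *
R=Rt(6.35); to((.4246,-.341,.0644),R); snap('wrist','w11')
E
```

```text
time_s: 15.68
tcp_pos: [0.4284, -0.3418, 0.161]
ee_rot: [[-0.994, -0.112, 0.001], [-0.112, 0.994, -0.001], [-0.0, -0.002, -1.0]]
wrist_force: [-0.1, -0.6, -4.6]
gripper_width: 0.415
t 15.68 tcp [ 0.4284 -0.3418  0.161 ] F [-0.1419 -0.5826 -4.614 ] w 0.415
lin(tool) [0.0037 0.0013 0.0966] rot [-0.0016  0.0004  0.0018] rows>= 1.6096481873159478
```

View pics/w11.png

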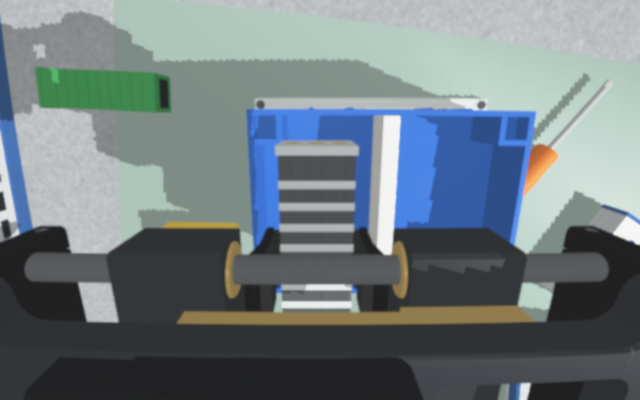

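```bash
python3 - <<'E'
from h import *
w=load('w11')
R=Ro.from_euler('z',6.35,degrees=True).as_matrix()
print(proj(w,np.array([(-.07,-.1,.023),(-.07,.1,.023),(-.066,-.006,.02),(-.066,.006,.02)])@R.T+[.419,-.2903,.077]))
crop('w11',240,90,545,240,'w11a',2.6)
E
```

```text
[[246.3072 108.7264]
 [536.0829 111.2898]
 [383.4134 115.1187]
 [400.6695 115.2613]]
```

View pics/w11a.png

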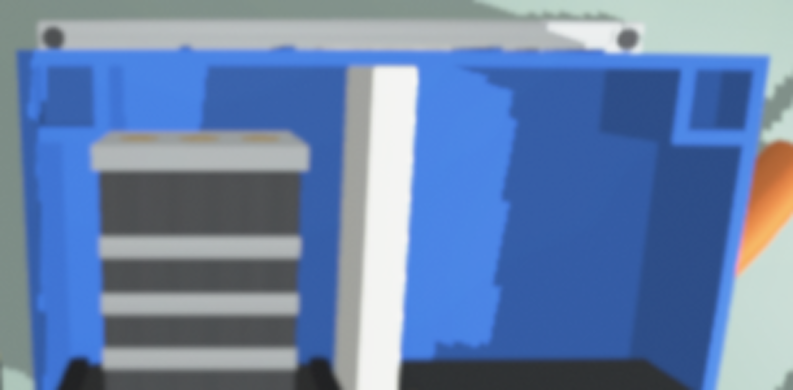

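```bash
python3 -m crank '[{"delta_rot":[0,0,0.001],"linear":[0.0037,0.001,0.02],"gripper":0},{"delta_rot":[0,0,0],"linear":[0,0,0.03],"gripper":0},{"delta_rot":[0,0,0],"linear":[0,0,0.022],"gripper":0},{"delta_rot":[0,0,0],"linear":[0,0,0.01],"gripper":0},{"delta_rot":[0,0,0],"linear":[0,0,0.005],"gripper":0},{"delta_rot":[0,0,0],"linear":[0,0,0],"gripper":0},{"delta_rot":[0,0,0],"linear":[0,0,0],"gripper":0}]'
python3 - <<'E'
from h import *
R=Rt(6.35); to((.4246,-.341,.0644),R); print(r.sense()['moment'])
E
```

```text
time_s: 16.6
tcp_pos: [0.425, -0.3414, 0.075]
ee_rot: [[-0.994, -0.112, 0.002], [-0.112, 0.994, -0.002], [-0.002, -0.003, -1.0]]
wrist_force: [0.4, -0.1, -4.3]
gripper_width: 0.408
t 16.6 tcp [ 0.425  -0.3414  0.075 ] F [ 0.3871 -0.126  -4.348 ] w 0.408
lin(tool) [0.0003 0.0005 0.0106] rot [-0.0027  0.0019  0.0015] rows>= 0.17587338921000453
[-0.0331 -0.002   0.0383]
```

```bash
python3 -m crank '[{"delta_rot":[-0.003,0.001,0.001],"linear":[0,0.0005,0.004],"gripper":0},{"delta_rot":[0,0,0],"linear":[0,0,0.003],"gripper":0},{"delta_rot":[0,0,0],"linear":[0,0,0.0015],"gripper":0},{"delta_rot":[0,0,0],"linear":[0,0,0.001],"gripper":0},{"delta_rot":[0,0,0],"linear":[0,0,0],"gripper":0}]'
python3 - <<'E'
from h import *
R=Rt(6.35); to((.4246,-.341,.0644),R); print(r.sense()['moment'])
E
```

```text
time_s: 17.23
tcp_pos: [0.4243, -0.3407, 0.0646]
ee_rot: [[-0.994, -0.111, -0.001], [-0.111, 0.994, 0.001], [0.001, 0.001, -1.0]]
wrist_force: [-0.5, -0.3, -4.3]
gripper_width: 0.411
t 17.23 tcp [ 0.4243 -0.3407  0.0646] F [-0.5367 -0.263  -4.25  ] w 0.411
lin(tool) [-0.0002 -0.0003  0.0002] rot [ 0.0013 -0.0006  0.0003] rows>= 0.008150101064897325
[ 0.0063 -0.0521  0.0189]
```

```bash
python3 -m crank '[{"delta_rot":[0,0,0],"linear":[0,0,0.001],"gripper":0},{"delta_rot":[0,0,0],"linear":[0,0,0.001],"gripper":0},{"delta_rot":[0,0,0],"linear":[0,0,0],"gripper":0}]'
python3 - <<'E'
from h import *
R=Rt(6.35); to((.4246,-.341,.0644),R); print(r.sense()['moment'])
E
```

```text
time_s: 17.6
tcp_pos: [0.4244, -0.3408, 0.0643]
ee_rot: [[-0.994, -0.111, -0.0], [-0.111, 0.994, 0.001], [0.0, 0.001, -1.0]]
wrist_force: [-2.9, 3.3, 8.1]
gripper_width: 0.41
t 17.6 tcp [ 0.4244 -0.3408  0.0643] F [-2.942   3.2614  8.0761] w 0.41
lin(tool) [-0.0002 -0.0003 -0.0001] rot [ 0.0007 -0.0002  0.0007] rows>= 0.005432326141621366
[ 1.0117  0.7241 -0.0668]
```

```bash
python3 -m crank '[{"delta_rot":[0,0,0],"linear":[0,0,-0.001],"gripper":53},{"delta_rot":[0,0,0],"linear":[0,0,0],"gripper":53},{"delta_rot":[0,0,0],"linear":[0,0,-0.02],"gripper":53},{"delta_rot":[0,0,0],"linear":[0,0,-0.04],"gripper":53},{"delta_rot":[0,0,0],"linear":[0,0.03,-0.04],"gripper":60},{"delta_rot":[0,0,0],"linear":[-0.02,0.06,-0.01],"gripper":62},{"delta_rot":[0,0,0],"linear":[-0.02,0.06,0],"gripper":62},{"delta_rot":[0,0,0],"linear":[-0.02,0.06,0],"gripper":62},{"delta_rot":[0,0,0.17],"linear":[-0.02,0.06,0],"gripper":62},{"delta_rot":[0,0,0.17],"linear":[0,0,0],"gripper":62}]'
python3 - <<'E'
from h import *
to((.472,-.033,.14),Rt(-23))
E
```

```text
time_s: 18.85
tcp_pos: [0.4736, -0.0692, 0.1739]
ee_rot: [[-0.977, 0.212, 0.001], [0.212, 0.977, 0.001], [-0.0, 0.002, -1.0]]
wrist_force: [0.2, -0.6, -0.8]
gripper_width: 0.621
t 18.85 tcp [ 0.4736 -0.0692  0.1739] F [ 0.171  -0.6012 -0.7712] w 0.621
lin(tool) [0.0092 0.035  0.034 ] rot [0.0016 0.0003 0.1877] rows>= 1.0425925497939226
```

```bash
python3 -m crank '[{"delta_rot":[0,0,0.173],"linear":[0.004,0.017,0.015],"gripper":62},{"delta_rot":[0,0,0],"linear":[0.002,0.017,0.015],"gripper":62},{"delta_rot":[0,0,0],"linear":[0,0,0],"gripper":62},{"delta_rot":[0,0,0],"linear":[0,0,0],"gripper":62}]'
python3 - <<'E'
from h import *
to((.472,-.033,.006),Rt(-23)); snap('wrist','w12')
E
```

```text
time_s: 19.35
tcp_pos: [0.4769, -0.0387, 0.1437]
ee_rot: [[-0.927, 0.376, -0.001], [0.376, 0.927, 0.001], [0.001, 0.001, -1.0]]
wrist_force: [-0.1, -0.2, -0.4]
gripper_width: 0.622
t 19.35 tcp [ 0.4769 -0.0387  0.1437] F [-0.0779 -0.2134 -0.4412] w 0.622
lin(tool) [0.0066 0.0033 0.1377] rot [ 0.0006 -0.0011  0.0156] rows>= 2.2949523815070374
```

View pics/w12.png

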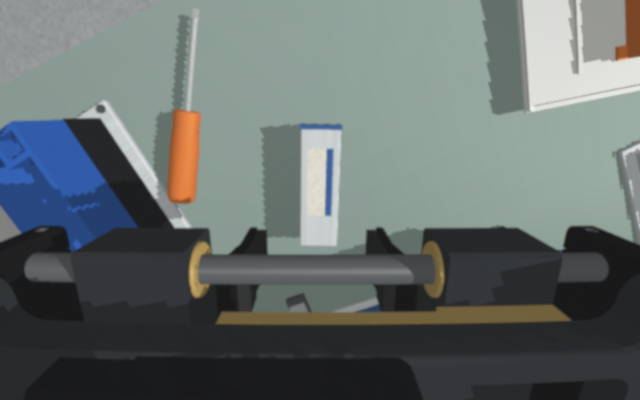

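```bash
python3 - <<'E'
from h import *
crop('w12',280,110,360,255,'w12a',4)
w=load('w12')
Mp=[(-.055,-.018,.016),(-.055,.018,.016),(.055,-.018,.016),(.055,.018,.016)]
x=fit6([(w,Mp,[(301,125.5),(341.5,125.5),(301,245),(338.5,245)])],[.47,-.03,.016,-20],0,.016)
to((x[0],x[1],.006),Rt(x[3]))
E
```

```text
[  0.4721  -0.0325   0.303  -22.5279]
[[-1.2, -1.0], [1.1, -0.6], [-0.6, 1.1], [0.7, 1.4]]
t 19.4 tcp [ 0.4769 -0.0388  0.1439] F [ 0.6525  0.1898 -0.4059] w 0.621
lin(tool) [0.0067 0.0039 0.1379] rot [ 0.0009 -0.0008  0.0067] rows>= 2.2983281650588023
```

View pics/w12a.png

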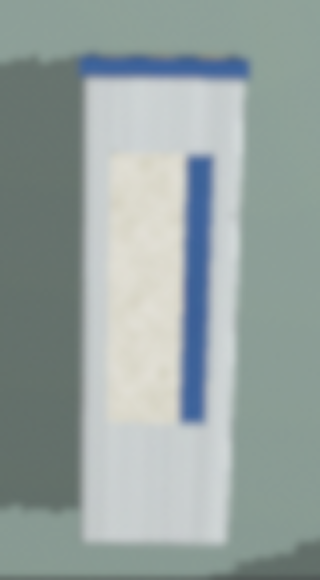

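```bash
python3 -m crank '[{"delta_rot":[0,0,0.007],"linear":[0.0067,0.004,0.03],"gripper":62},{"delta_rot":[0,0,0],"linear":[0,0,0.04],"gripper":62},{"delta_rot":[0,0,0],"linear":[0,0,0.035],"gripper":62},{"delta_rot":[0,0,0],"linear":[0,0,0.022],"gripper":62},{"delta_rot":[0,0,0],"linear":[0,0,0.008],"gripper":62},{"delta_rot":[0,0,0],"linear":[0,0,0],"gripper":0},{"delta_rot":[0,0,0],"linear":[0,0,0],"gripper":0},{"delta_rot":[0,0,0],"linear":[0,0,0],"gripper":0},{"delta_rot":[0,0,0],"linear":[0,0,0],"gripper":0}]'
python3 - <<'E'
from h import *
to((.4721,-.0325,.006),Rt(-22.5))
E
```

```text
time_s: 20.52
tcp_pos: [0.4725, -0.0321, 0.0097]
ee_rot: [[-0.923, 0.384, 0.001], [0.384, 0.923, 0.001], [-0.0, 0.002, -1.0]]
wrist_force: [-0.9, 0.1, 6.3]
gripper_width: 0.411
t 20.52 tcp [ 0.4725 -0.0321  0.0097] F [-0.8893  0.0812  6.31  ] w 0.411
lin(tool) [ 0.0002 -0.0005  0.0037] rot [ 0.0017  0.0004 -0.0013] rows>= 0.06188348487951069
```

```bash
python3 -m crank '[{"delta_rot":[0,0,0],"linear":[0,0,-0.015],"gripper":0},{"delta_rot":[0,0,0],"linear":[0,0,-0.035],"gripper":0},{"delta_rot":[0,0,0],"linear":[0,0,-0.05],"gripper":0},{"delta_rot":[0,0,-0.165],"linear":[0,0,-0.045],"gripper":0},{"delta_rot":[0,0,-0.17],"linear":[0,0,-0.015],"gripper":0},{"delta_rot":[0,0,-0.17],"linear":[0,-0.02,0],"gripper":0},{"delta_rot":[0,0,0],"linear":[0.02,-0.045,0],"gripper":0},{"delta_rot":[0,0,0],"linear":[0.02,-0.05,0],"gripper":0},{"delta_rot":[0,0,0],"linear":[0.01,-0.045,0],"gripper":0},{"delta_rot":[0,0,0],"linear":[0,0,0],"gripper":0}]'
python3 - <<'E'
from h import *
to((.4134,-.2396,.0667),Rt(6.35))
E
```

```text
time_s: 21.78
tcp_pos: [0.4352, -0.1989, 0.1678]
ee_rot: [[-0.994, -0.105, -0.002], [-0.105, 0.994, 0.002], [0.002, 0.002, -1.0]]
wrist_force: [0.8, 0.6, -2.1]
gripper_width: 0.413
t 21.77 tcp [ 0.4352 -0.1989  0.1678] F [ 0.8362  0.5652 -2.1313] w 0.413
lin(tool) [ 0.0257 -0.0384  0.101 ] rot [ 0.0022 -0.002  -0.0052] rows>= 1.6839162527280949
```

```bash
python3 -m crank '[{"delta_rot":[0.001,0,-0.004],"linear":[0.013,-0.019,0],"gripper":0},{"delta_rot":[0,0,0],"linear":[0.0127,-0.0185,0.01],"gripper":0},{"delta_rot":[0,0,0],"linear":[0,0,0],"gripper":0},{"delta_rot":[0,0,0],"linear":[0,0,0],"gripper":0}]'
python3 - <<'E'
from h import *
to((.4134,-.2396,.0667),Rt(6.35)); snap('wrist','w13')
crop('w13',100,90,400,240,'w13a',2.6)
E
```

```text
time_s: 22.28
tcp_pos: [0.4155, -0.2364, 0.1585]
ee_rot: [[-0.993, -0.115, -0.001], [-0.115, 0.993, 0.001], [0.0, 0.001, -1.0]]
wrist_force: [-0.2, 1.7, -1.3]
gripper_width: 0.409
t 22.27 tcp [ 0.4155 -0.2364  0.1585] F [-0.1893  1.664  -1.2533] w 0.409
lin(tool) [ 0.0024 -0.003   0.0918] rot [ 0.0006 -0.0005  0.0044] rows>= 1.5299233839842057
```

View pics/w13.png

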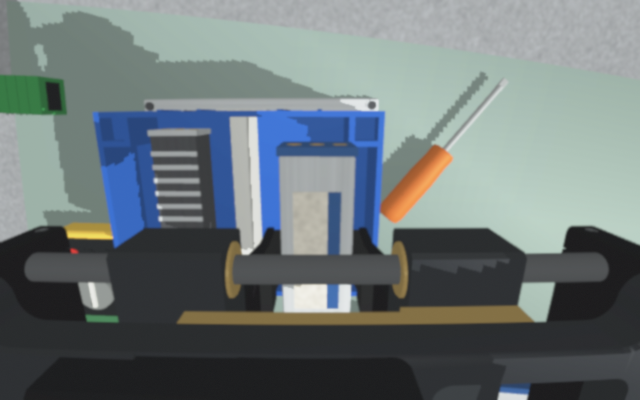

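```bash
python3 -m crank '[{"delta_rot":[0,0,0.004],"linear":[0.002,-0.003,0.015],"gripper":0},{"delta_rot":[0,0,0],"linear":[0,0,0.025],"gripper":0},{"delta_rot":[0,0,0],"linear":[0,0,0.025],"gripper":0},{"delta_rot":[0,0,0],"linear":[0,0,0.012],"gripper":0},{"delta_rot":[0,0,0],"linear":[0,0,0.005],"gripper":0},{"delta_rot":[0,0,0],"linear":[0,0,0],"gripper":0},{"delta_rot":[0,0,0],"linear":[0,0,0],"gripper":0}]'
python3 - <<'E'
from h import *
to((.4134,-.2396,.0667),Rt(6.35)); print(r.sense()['moment'])
E
```

```text
time_s: 23.2
tcp_pos: [0.4142, -0.2404, 0.0773]
ee_rot: [[-0.994, -0.111, 0.001], [-0.111, 0.994, -0.0], [-0.001, -0.0, -1.0]]
wrist_force: [0.1, 0.4, -1.7]
gripper_width: 0.411
t 23.2 tcp [ 0.4142 -0.2404  0.0773] F [ 0.0646  0.3955 -1.7244] w 0.411
lin(tool) [0.0007 0.0009 0.0106] rot [-0.0004  0.0011  0.0001] rows>= 0.1770295467711271
[-0.0282 -0.0099 -0.0046]
```

```bash
python3 -m crank '[{"delta_rot":[0,0.001,0],"linear":[0.0005,0.001,0.004],"gripper":0},{"delta_rot":[0,0,0],"linear":[0,0,0.003],"gripper":0},{"delta_rot":[0,0,0],"linear":[0,0,0.0015],"gripper":0},{"delta_rot":[0,0,0],"linear":[0,0,0.001],"gripper":0},{"delta_rot":[0,0,0],"linear":[0,0,0.001],"gripper":0},{"delta_rot":[0,0,0],"linear":[0,0,0],"gripper":0}]'
python3 - <<'E'
from h import *
to((.4134,-.2396,.0667),Rt(6.35)); print(r.sense()['moment'])
E
```

```text
time_s: 23.95
tcp_pos: [0.4129, -0.2394, 0.0667]
ee_rot: [[-0.994, -0.111, -0.002], [-0.111, 0.994, -0.0], [0.002, 0.0, -1.0]]
wrist_force: [-2.2, 1.8, 5.3]
gripper_width: 0.416
t 23.95 tcp [ 0.4129 -0.2394  0.0667] F [-2.157   1.8006  5.2926] w 0.416
lin(tool) [-0.0005 -0.0002  0.    ] rot [ 0.0001 -0.0015  0.0002] rows>= 0.00862691355238951
[ 0.4967  0.5618 -0.01  ]
```

```bash
python3 -m crank '[{"delta_rot":[0,0,0],"linear":[0,0,-0.001],"gripper":53},{"delta_rot":[0,0,0],"linear":[0,0,0],"gripper":53},{"delta_rot":[0,0,0],"linear":[0,0,-0.02],"gripper":53},{"delta_rot":[0,0,0],"linear":[0,0,-0.04],"gripper":53},{"delta_rot":[0,0,0],"linear":[-0.02,0,-0.05],"gripper":53},{"delta_rot":[0,0,0],"linear":[-0.06,0.02,-0.04],"gripper":45},{"delta_rot":[0,0,0],"linear":[0,0,0],"gripper":45},{"delta_rot":[0,0,0],"linear":[0,0,0],"gripper":45}]'
python3 - <<'E'
from h import *
to((.5,.275,.3),Rt(-9.5)); snap('wrist','w14')
crop('w14',120,0,440,160,'w14a',2.5)
E
```

```text
time_s: 24.95
tcp_pos: [0.4802, -0.2147, 0.2093]
ee_rot: [[-0.994, -0.11, -0.003], [-0.11, 0.994, 0.001], [0.003, 0.001, -1.0]]
wrist_force: [-0.3, -0.2, 0.2]
gripper_width: 0.455
t 24.95 tcp [ 0.4802 -0.2147  0.2093] F [-0.2883 -0.1657  0.1651] w 0.455
lin(tool) [-0.0734  0.4846 -0.0903] rot [ 0.0009 -0.0035  0.2764] rows>= 8.077329418753175
```

View pics/w14.png

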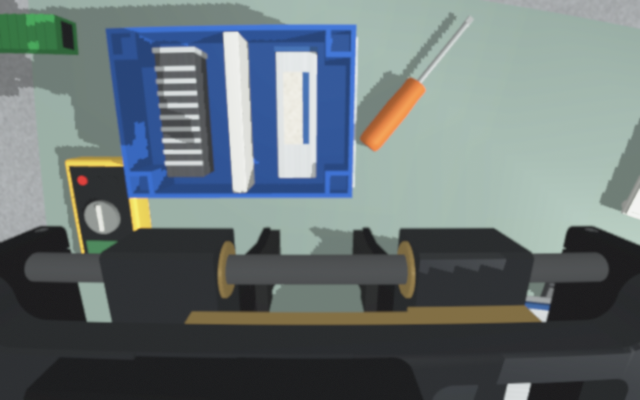

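```bash
python3 -m crank '[{"delta_rot":[0,0,0],"linear":[-0.005,0.035,-0.01],"gripper":45},{"delta_rot":[0,0,0],"linear":[-0.007,0.055,-0.01],"gripper":45},{"delta_rot":[0,0,0],"linear":[-0.007,0.06,-0.01],"gripper":45},{"delta_rot":[0,0,0],"linear":[-0.007,0.06,-0.01],"gripper":45},{"delta_rot":[0,0,0],"linear":[-0.007,0.06,-0.01],"gripper":45},{"delta_rot":[0,0,0],"linear":[-0.007,0.06,-0.01],"gripper":45},{"delta_rot":[0,0,0],"linear":[-0.007,0.06,-0.01],"gripper":45},{"delta_rot":[0,0,0.13],"linear":[-0.01,0.055,-0.01],"gripper":45},{"delta_rot":[0,0,0.146],"linear":[-0.01,0.04,0],"gripper":45},{"delta_rot":[0,0,0],"linear":[0,0,0],"gripper":45}]'
python3 - <<'E'
from h import *
snap('wrist','w15')
crop('w15',200,10,460,210,'w15a',3)
to((.43,.275,.1),Rt(-9.5)); 
E
```

```text
time_s: 26.25
tcp_pos: [0.499, 0.2746, 0.288]
ee_rot: [[-0.987, 0.163, -0.005], [0.163, 0.987, -0.002], [0.004, -0.003, -1.0]]
wrist_force: [0.2, -0.6, -0.6]
gripper_width: 0.448
t 26.3 tcp [0.4987 0.2732 0.2884] F [-0.0593  0.1199 -0.2293] w 0.45
lin(tool) [ 0.0673 -0.0088  0.1887] rot [-0.0032 -0.0043  0.002 ] rows>= 3.145001693712955
```

View pics/w15.png

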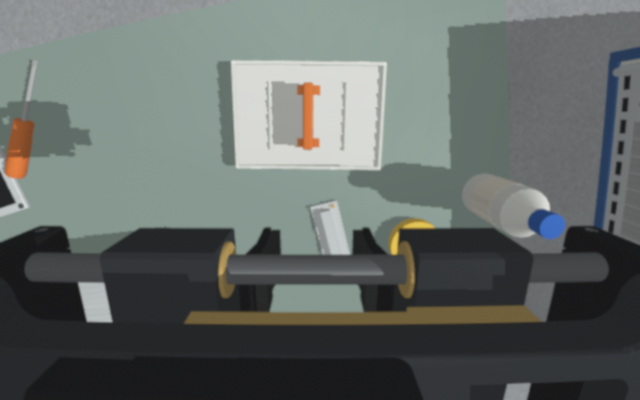

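```bash
python3 - <<'E'
from h import *
crop('w15',220,50,400,180,'w15a',4.4)
E
```

View pics/w15a.png

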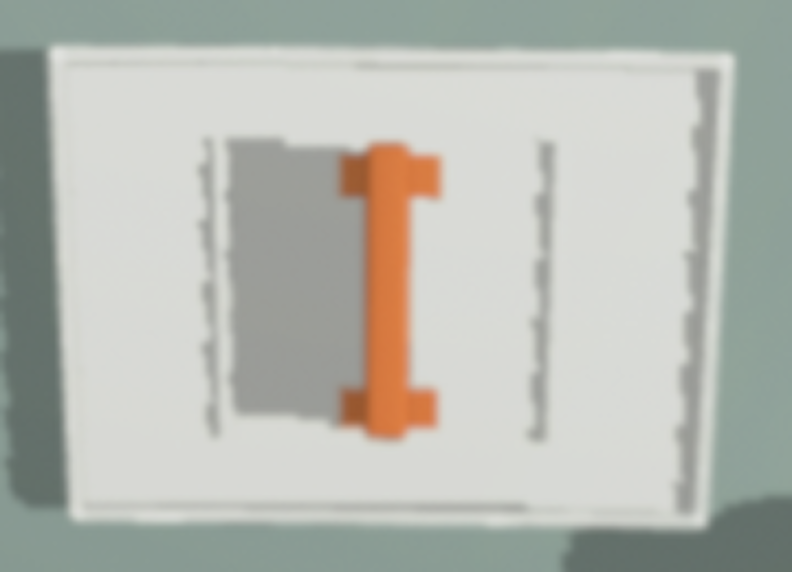

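```bash
python3 - <<'E'
from h import *
w=load('w15')
M=[(-.07,-.1,-.017),(-.07,.1,-.017),(.07,.1,-.017),(.07,-.1,-.017),(-.04,0,.021),(.04,0,.021)]
x=fit6([(w,M,P([(48,45),(733,54),(708,527),(72,518),(388,143),(385,438)],220,50,4.4))],[.43,.275,.033,-9],0,.033)
to((x[0],x[1],.12),Rt(x[3])); to((x[0],x[1],.026),Rt(x[3]))
E
```

```text
[  0.4288   0.2747   0.033  -10.0044]
[[0.2, -0.0], [0.4, -0.3], [-0.2, 0.2], [-0.3, 0.5], [-0.2, -0.5], [0.1, 0.3]]
t 26.3 tcp [0.4987 0.2732 0.2884] F [-0.0593  0.1199 -0.2293] w 0.45
lin(tool) [ 0.0685 -0.0094  0.1687] rot [-0.0032 -0.0043  0.0108] rows>= 2.8117801616616678
t 26.3 tcp [0.4987 0.2732 0.2884] F [-0.0593  0.1199 -0.2293] w 0.45
lin(tool) [ 0.0681 -0.0091  0.2627] rot [-0.0032 -0.0043  0.0108] rows>= 4.378424558121757
```

```bash
python3 -m crank '[{"delta_rot":[-0.003,-0.004,0.011],"linear":[0.017,-0.0023,0.035],"gripper":45},{"delta_rot":[0,0,0],"linear":[0.017,-0.0023,0.045],"gripper":45},{"delta_rot":[0,0,0],"linear":[0.017,-0.0023,0.045],"gripper":45},{"delta_rot":[0,0,0],"linear":[0.017,-0.0023,0.045],"gripper":45},{"delta_rot":[0,0,0],"linear":[0,0,0],"gripper":45},{"delta_rot":[0,0,0],"linear":[0,0,0],"gripper":45}]'
python3 - <<'E'
from h import *
to((.4288,.2747,.026),Rt(-10)); snap('wrist','w16')
E
```

```text
time_s: 27.05
tcp_pos: [0.4327, 0.2765, 0.1221]
ee_rot: [[-0.985, 0.175, 0.006], [0.175, 0.985, 0.004], [-0.005, 0.005, -1.0]]
wrist_force: [-0.0, -0.5, -0.3]
gripper_width: 0.449
t 27.05 tcp [0.4327 0.2765 0.1221] F [-0.0021 -0.5019 -0.2692] w 0.449
lin(tool) [ 0.004  -0.0029  0.096 ] rot [ 0.005   0.0047 -0.0017] rows>= 1.600628270099798
```

View pics/w16.png

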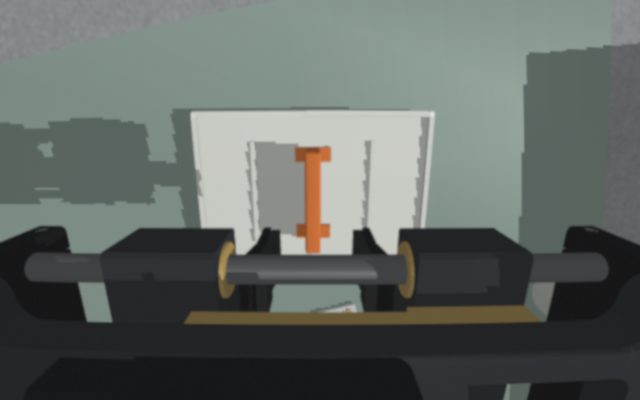

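```bash
python3 -m crank '[{"delta_rot":[0.004,0.004,-0.002],"linear":[0.004,-0.003,0.025],"gripper":45},{"delta_rot":[0,0,0],"linear":[0,0,0.03],"gripper":45},{"delta_rot":[0,0,0],"linear":[0,0,0.025],"gripper":45},{"delta_rot":[0,0,0],"linear":[0,0,0.012],"gripper":45},{"delta_rot":[0,0,0],"linear":[0,0,0.002],"gripper":45},{"delta_rot":[0,0,0],"linear":[0,0,0],"gripper":45}]'
python3 - <<'E'
from h import *
to((.4288,.2747,.026),Rt(-10))
E
```

```text
time_s: 27.85
tcp_pos: [0.4275, 0.2748, 0.0273]
ee_rot: [[-0.985, 0.173, -0.0], [0.173, 0.985, 0.001], [0.0, 0.001, -1.0]]
wrist_force: [1.0, -0.3, 0.9]
gripper_width: 0.451
t 27.85 tcp [0.4275 0.2748 0.0273] F [ 0.978  -0.3252  0.8861] w 0.451
lin(tool) [-0.0013  0.0002  0.0013] rot [ 0.0008 -0.0004  0.0003] rows>= 0.02234711939026358
```

```bash
python3 -m crank '[{"delta_rot":[0,0,0],"linear":[-0.001,0,0.001],"gripper":0},{"delta_rot":[0,0,0],"linear":[0,0,0],"gripper":0},{"delta_rot":[0,0,0],"linear":[0,0,0],"gripper":0},{"delta_rot":[0,0,0],"linear":[0,0,0],"gripper":0},{"delta_rot":[0,0,0],"linear":[0,0,0],"gripper":0}]'
python3 - <<'E'
from h import *
s=r.sense();to((.4288,.2747,.026),Rt(-10)); print(s['moment'])
E
```

```text
time_s: 28.48
tcp_pos: [0.4278, 0.2741, 0.0254]
ee_rot: [[-0.985, 0.173, -0.001], [0.173, 0.985, -0.0], [0.001, -0.001, -1.0]]
wrist_force: [-0.7, 0.7, 0.7]
gripper_width: 0.136
t 28.48 tcp [0.4278 0.2741 0.0254] F [-0.7209  0.6802  0.7387] w 0.136
lin(tool) [-0.0009  0.0008 -0.0006] rot [-0.0007 -0.0014  0.0003] rows>= 0.015392991671105959
[ 0.002  -0.1033 -0.0271]
```

```bash
python3 -m crank '[{"delta_rot":[0,0,0],"linear":[0,0,-0.01],"gripper":0},{"delta_rot":[0,0,0],"linear":[0,0,-0.03],"gripper":0},{"delta_rot":[0,0,0],"linear":[0,0,-0.05],"gripper":0},{"delta_rot":[0,0,0],"linear":[0,0,-0.05],"gripper":0},{"delta_rot":[0,0,0],"linear":[0,-0.02,-0.045],"gripper":0},{"delta_rot":[0,0,-0.095],"linear":[0,-0.04,-0.02],"gripper":0},{"delta_rot":[0,0,-0.095],"linear":[0,-0.05,0],"gripper":0},{"delta_rot":[0,0,-0.095],"linear":[0,-0.055,0],"gripper":0},{"delta_rot":[0,0,0],"linear":[0,-0.055,0],"gripper":0},{"delta_rot":[0,0,0],"linear":[0,-0.055,0],"gripper":0}]'
python3 - <<'E'
from h import *
to((.4185,-.2903,.19),Rt(6.35)); 
E
```

```text
time_s: 29.72
tcp_pos: [0.4256, -0.0009, 0.2306]
ee_rot: [[-0.994, -0.111, -0.002], [-0.111, 0.994, -0.0], [0.002, -0.0, -1.0]]
wrist_force: [1.7, 0.7, -2.5]
gripper_width: 0.137
t 29.73 tcp [ 0.4256 -0.0009  0.2306] F [ 1.6729  0.691  -2.4593] w 0.137
lin(tool) [ 0.0391 -0.2868  0.0407] rot [-0.0001 -0.0021  0.0003] rows>= 4.780417986056033
```

```bash
python3 -m crank '[{"delta_rot":[0,0,0],"linear":[0.006,-0.055,0],"gripper":0},{"delta_rot":[0,0,0],"linear":[0.007,-0.055,0],"gripper":0},{"delta_rot":[0,0,0],"linear":[0.007,-0.055,0.005],"gripper":0},{"delta_rot":[0,0,0],"linear":[0.006,-0.05,0.005],"gripper":0},{"delta_rot":[0,0,0],"linear":[0.006,-0.035,0.005],"gripper":0},{"delta_rot":[0,0,0],"linear":[0.003,-0.015,0.005],"gripper":0},{"delta_rot":[0,0,0],"linear":[0,0,0],"gripper":0},{"delta_rot":[0,0,0],"linear":[0,0,0],"gripper":0}]'
python3 - <<'E'
from h import *
to((.4185,-.2903,.19),Rt(6.35)); snap('wrist','w17')
E
```

```text
time_s: 30.72
tcp_pos: [0.4209, -0.2656, 0.2108]
ee_rot: [[-0.994, -0.111, -0.002], [-0.111, 0.994, -0.0], [0.002, -0.0, -1.0]]
wrist_force: [-0.2, -0.2, -2.0]
gripper_width: 0.133
t 30.73 tcp [ 0.4209 -0.2656  0.2108] F [-0.2308 -0.1855 -2.0166] w 0.133
lin(tool) [ 0.0051 -0.0242  0.0208] rot [-0.0002 -0.002   0.0006] rows>= 0.4040138731067697
```

View pics/w17.png

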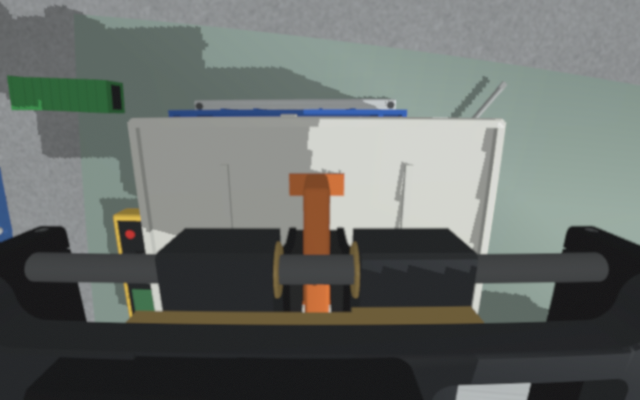

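Move over the tray centre and fit the cover against the tray in one wrist view.

```bash
python3 -m crank '[{"delta_rot":[0,-0.002,0],"linear":[0.0025,-0.012,0],"gripper":0},{"delta_rot":[0,0,0],"linear":[0.0025,-0.012,0.005],"gripper":0},{"delta_rot":[0,0,0],"linear":[0,0,0],"gripper":0},{"delta_rot":[0,0,0],"linear":[0,0,0],"gripper":0}]'
python3 - <<'E'
from h import *
to((.4185,-.2903,.1134),Rt(6.35)); snap('wrist','w18'); crop('w18',120,90,320,150,'a',4); crop('w18',320,90,520,150,'b',4)
cv2.imwrite('pics/w18a.png',np.vstack([cv2.imread('pics/a.png'),cv2.imread('pics/b.png')]))
E
```

```text
time_s: 31.28
tcp_pos: [0.4185, -0.291, 0.2055]
ee_rot: [[-0.994, -0.11, -0.0], [-0.11, 0.994, -0.0], [0.0, -0.0, -1.0]]
wrist_force: [-0.7, 0.4, -2.9]
gripper_width: 0.133
t 31.27 tcp [ 0.4185 -0.291   0.2055] F [-0.6503  0.4246 -2.887 ] w 0.133
lin(tool) [-0.0001  0.0007  0.0921] rot [-0.0003 -0.0004 -0.0008] rows>= 1.5345718317421158
```

View pics/w18a.png

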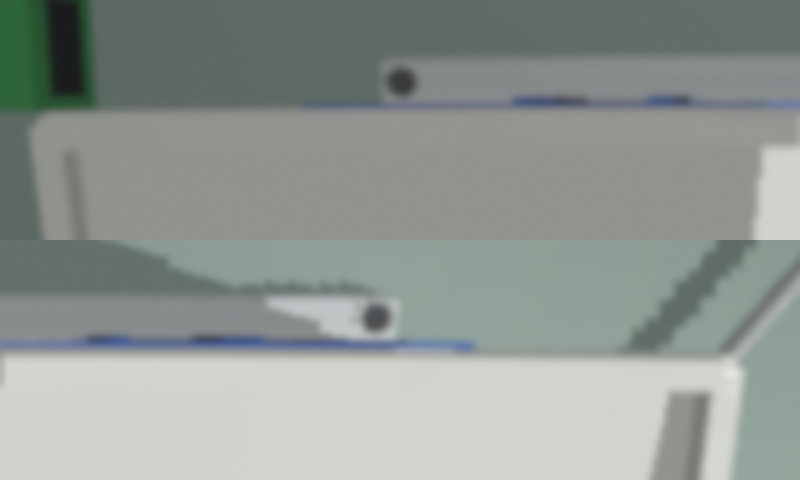

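```bash
python3 - <<'E'
from h import *
w=load('w18')
R=Ro.from_euler('z',6.35,degrees=True).as_matrix()
for p in [(195.5,115.7),(438.7,116.2)]: print('tray',(ray(w,p,.1)-[.419,-.2903,.1])@R)
print('model px',proj(w,np.array([(-.07,-.1,.1),(-.07,.1,.1)])@R.T+[.419,-.2903,0]))
c=r.sense()['tcp_pos']
for p in [(127.5,117.3),(506,118.3)]: print('cov',(ray(w,p,c[2]-.0094)-c)@R)
E
```

```text
tray [-0.0701 -0.0999 -0.    ]
tray [-0.0697  0.1002 -0.    ]
model px [[195.4461 115.8046]
 [438.5407 115.7983]]
cov [-0.0691 -0.1007 -0.0094]
cov [-0.0685  0.1011 -0.0094]
```

```bash
python3 -m crank '[{"delta_rot":[0,0,0],"linear":[0.0005,0.0006,0.015],"gripper":0},{"delta_rot":[0,0,0],"linear":[0,0,0.025],"gripper":0},{"delta_rot":[0,0,0],"linear":[0,0,0.02],"gripper":0},{"delta_rot":[0,0,0],"linear":[0,0,0.01],"gripper":0},{"delta_rot":[0,0,0],"linear":[0,0,0.003],"gripper":0},{"delta_rot":[0,0,0],"linear":[0,0,0],"gripper":0},{"delta_rot":[0,0,0],"linear":[0,0,0],"gripper":0}]'
python3 - <<'E'
from h import *
to((.418,-.2903,.1134),Rt(6.35)); print(r.sense()['moment'])
E
```

```text
time_s: 32.2
tcp_pos: [0.4187, -0.2905, 0.1334]
ee_rot: [[-0.994, -0.111, 0.002], [-0.111, 0.994, -0.001], [-0.002, -0.001, -1.0]]
wrist_force: [-0.9, 0.3, -2.8]
gripper_width: 0.136
t 32.2 tcp [ 0.4187 -0.2905  0.1334] F [-0.8961  0.28   -2.7757] w 0.136
lin(tool) [0.0007 0.0003 0.02  ] rot [-0.0014  0.0016 -0.0001] rows>= 0.3340070210829967
[ 0.0103 -0.0494 -0.005 ]
```

```bash
python3 -m crank '[{"delta_rot":[-0.001,0.001,0],"linear":[0.0005,0.0002,0.004],"gripper":0},{"delta_rot":[0,0,0],"linear":[0,0,0.004],"gripper":0},{"delta_rot":[0,0,0],"linear":[0,0,0.003],"gripper":0},{"delta_rot":[0,0,0],"linear":[0,0,0.002],"gripper":0},{"delta_rot":[0,0,0],"linear":[0,0,0],"gripper":0}]'
python3 - <<'E'
from h import *
to((.418,-.2903,.1134),Rt(6.35)); print(r.sense()['moment'])
E
```

```text
time_s: 32.83
tcp_pos: [0.4175, -0.2902, 0.1195]
ee_rot: [[-0.994, -0.11, -0.001], [-0.11, 0.994, 0.0], [0.001, 0.001, -1.0]]
wrist_force: [1.2, 0.9, -1.6]
gripper_width: 0.132
t 32.83 tcp [ 0.4175 -0.2902  0.1195] F [ 1.2477  0.8539 -1.6222] w 0.132
lin(tool) [-0.0005 -0.0002  0.0061] rot [ 0.0006 -0.0014 -0.0002] rows>= 0.10130050256204731
[-0.0086 -0.0104 -0.0095]
```

```bash
python3 -m crank '[{"delta_rot":[0,-0.001,0],"linear":[0,0,0.003],"gripper":0},{"delta_rot":[0,0,0],"linear":[0,0,0.002],"gripper":0},{"delta_rot":[0,0,0],"linear":[0,0,0.001],"gripper":0},{"delta_rot":[0,0,0],"linear":[0,0,0],"gripper":0}]'
python3 - <<'E'
from h import *
to((.418,-.2903,.1134),Rt(6.35)); print(r.sense()['moment'])
E
```

```text
time_s: 33.33
tcp_pos: [0.4177, -0.2902, 0.1137]
ee_rot: [[-0.994, -0.11, 0.0], [-0.11, 0.994, 0.0], [-0.0, 0.0, -1.0]]
wrist_force: [0.3, -0.9, -2.3]
gripper_width: 0.141
t 33.33 tcp [ 0.4177 -0.2902  0.1137] F [ 0.3451 -0.9434 -2.2717] w 0.141
lin(tool) [-0.0003 -0.0001  0.0003] rot [ 0.0003  0.0001 -0.0001] rows>= 0.005592029323033868
[-0.0219  0.0655 -0.0096]
```

```bash
python3 -m crank '[{"delta_rot":[0,0,0],"linear":[0,0,0.001],"gripper":0},{"delta_rot":[0,0,0],"linear":[0,0,0.001],"gripper":0},{"delta_rot":[0,0,0],"linear":[0,0,0],"gripper":0}]'
python3 - <<'E'
from h import *
to((.418,-.2903,.1134),Rt(6.35)); print(r.sense()['moment'])
E
```

```text
time_s: 33.7
tcp_pos: [0.4178, -0.2903, 0.1136]
ee_rot: [[-0.994, -0.111, 0.001], [-0.111, 0.994, -0.0], [-0.001, -0.0, -1.0]]
wrist_force: [-3.5, 3.4, 8.5]
gripper_width: 0.134
t 33.7 tcp [ 0.4178 -0.2903  0.1136] F [-3.4501  3.3716  8.4815] w 0.134
lin(tool) [-0.0002 -0.0001  0.0002] rot [-0.0004  0.0005  0.0005] rows>= 0.004485280220083398
[0.9867 0.8929 0.0026]
```

```bash
python3 -m crank '[{"delta_rot":[0,0,0],"linear":[0,0,-0.001],"gripper":35},{"delta_rot":[0,0,0],"linear":[0,0,0],"gripper":35},{"delta_rot":[0,0,0],"linear":[0,0,0],"gripper":35},{"delta_rot":[0,0,0],"linear":[0,0,-0.025],"gripper":35},{"delta_rot":[0,0,0],"linear":[0,0,-0.04],"gripper":35},{"delta_rot":[0,0,0],"linear":[-0.03,0,-0.04],"gripper":35},{"delta_rot":[0,0,0],"linear":[-0.06,0,-0.02],"gripper":35},{"delta_rot":[0,0,0],"linear":[-0.04,0,0],"gripper":35},{"delta_rot":[0,0,0],"linear":[0,0,0],"gripper":35},{"delta_rot":[0,0,0],"linear":[0,0,0],"gripper":35}]'
python3 - <<'E'
from h import *
snap('wrist','w19'); snap('side','s19'); crop('s19',330,150,450,260,'s19a',6); snap('top','t19')
w=load('w19');R=Ro.from_euler('z',6.35,degrees=True).as_matrix()
print(proj(w,np.array([(-.07,-.1,.104),(-.07,.1,.104),(.07,.1,.104),(.07,-.1,.104),(-.04,0,.142),(.04,0,.142)])@R.T+[.419,-.2903,0]))
crop('w19',180,0,450,190,'w19a',2.9)
E
```

```text
time_s: 34.95
tcp_pos: [0.5454, -0.2759, 0.2366]
ee_rot: [[-0.994, -0.11, -0.002], [-0.11, 0.994, 0.001], [0.002, 0.001, -1.0]]
wrist_force: [0.0, 0.0, 0.2]
gripper_width: 0.347
[[194.4048 -42.2244]
 [436.8879 -41.9832]
 [424.9971 129.7076]
 [206.2579 129.6307]
 [315.6991 -23.2572]
 [315.6807  91.701 ]]
```

View pics/w19.png

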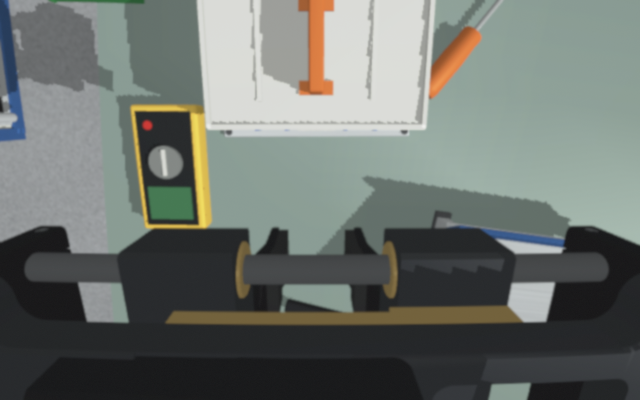

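View pics/s19a.png

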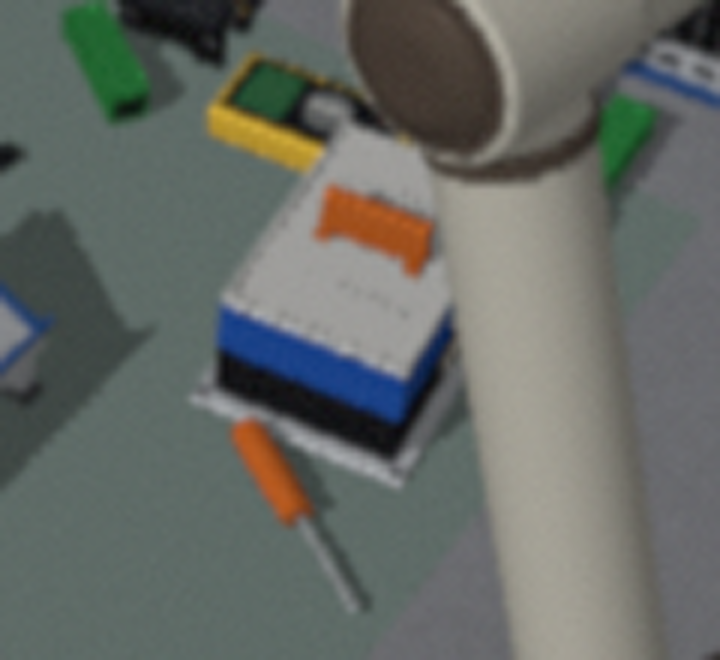

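View pics/t19.png

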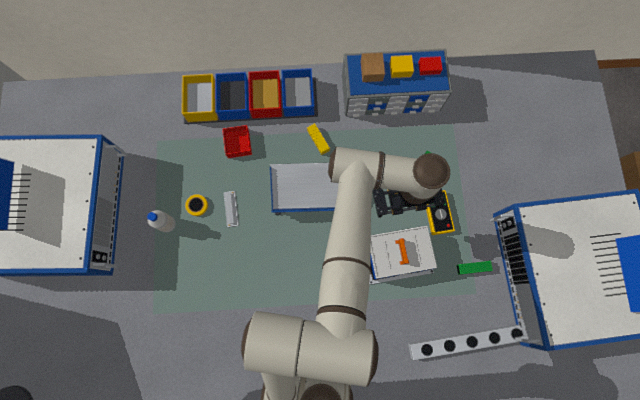

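The wrist, side and top views all show the cover lying flush on the blue tray. The tray sits flush on the black one, the bystanders are where they were, and the robot is clear of everything.

```bash
python3 - <<'E'
from h import *
s=r.sense();print(s['time_s'],s['wrist_force']); print(workorder.finish_job())
E
```

```text
35.1 [ 0.789  -0.6089  1.2117]
the job is handed in; nothing more can be done
None
```

The job is done and handed in at 35.1 s of the 72 s allowed. I stacked the blue tray on the black one, laid the power module in the right bay and the input module in the left, and closed the stack with the white cover.

- **Tray and cover:** both made firm contact at the heights expected for a seated part, to about 0.3 mm. The last pictures show no gap in the stack, and the cover's far corners lie where a seated plate should, to about 1 pixel.
- **Modules:** both touched the floor of their bays at the expected height, and the picture before covering showed them flat with label and fins up.
- **Other things:** the bystanders in view appear unmoved in the last pictures. The arm hid the brush and a green module in the last top view, so I did not recheck those two. The wrist force readings, taken at the end of each move, never passed about 10 N.

No check failed. The one disagreement was in locating things: the top and wrist cameras differed by about 2 mm on the black tray and by several mm on the blue tray's starting place. I relied on the wrist camera for the fits.

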